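# First light for a pan of seedlings

## Robot

A 6-joint arm with a two-finger parallel gripper is mounted at the origin on the work surface. World frame = base frame: x ahead of the robot, y to its left, z up, the work surface at z = 0. Lengths are in m, angles in rad, forces in N, time in s.
With the tool pointing down it reaches from about 0.4 to 0.925 m from the base axis. Payload 3.4 kg.
Tool frame: the origin (TCP) lies at the very end of the fingers, on their centre line; the grasp point (between the pads) lies 19 mm behind it; z points along the fingers, y is the line along which they close (so a half turn about z gives the same grasp; the last joint's range is limited). The gripper opens to 85 mm and grips with 20 to 120 N. Pads are 22 mm wide; open, the fingers measure 114 mm over their backs; the gripper's body (76 mm by 85 mm) begins 54 mm behind the grasp point. The pads swing forward as they close: fully open they stand 13 mm farther back than shut.
Start: joints at [-1.224, 0.307, 1.506, -0, 1.328, -0.073], TCP at [0.235, -0.525, 0.195] pointing down, gripper open.
Joint ranges: [-3.12, 3.12], [-1.05, 2.28], [0.14, 2.33], [-1.42, 4.57], [0.1, 2.73], [-2.68, 2.68]. Speed limits (rad/s): [2.57, 2.57, 3.14, 3.14, 3.14, 3.14].

## Interface

Orientations are given as a unit quaternion [x, y, z, w].
In Python, from station import bot gives the robot as it stands.
- The arm moves only by the tool send_rows, never from a script. Its argument "steps" is a list of rows, each an object of numbers: "tx", "ty", "tz": the shift along the tool's x, y, z in m; "wx", "wy", "wz": the turn, a rotation vector about the tool's x, y, z in degrees; "grip": the finger opening in m, from 0 to 0.0854. In form: [{"tx": .., "ty": .., "tz": .., "wx": .., "wy": .., "wz": .., "grip": ..}, ...]. A call has exactly 8 rows; each row is the pose to reach, as a shift and turn from the pose commanded when the call began, along the tool's axes at that moment; what a row does not reach only later rows make up. A row lasts 1/8 s, in which the tool goes at most 62.5 mm and 10.7 degrees, less where a joint would pass 70% of its speed; a pose out of reach is approached as far as the arm can. A call with a gripper value outside its range is refused whole. The fingers move at their own pace and stop on an object; "grip_force" is the grip in N (left out, the last holds). Time passes only in rows, so rows that repeat a pose let the fingers close, or fill a call up. It gives the time, the measured TCP pose, the force, the opening and the grip force at its end, in the units of the state.
- bot.read_state(): the state, without advancing time (a new reading comes with each control period).
- bot.grab_frame(name): name is "side" or "top" or "wrist"; returns a dict with "img" (400x640x3 uint8, red, green, blue), "K" (3x3 intrinsics, pixels), "rvec" (rotation vector, rad) and "tvec" (3), from world to camera coordinates, as OpenCV has them. Camera axes: x right, y down, z forward; pixel columns grow to the right and rows downward; lengths in m; the calibration is good to about 2 mm. The wrist camera is an equidistant fisheye: a pixel r from the principal point sees the ray r / f radians off the axis. A picture is of the moment at which its call begins. There is no depth.
- bot.close_job(): hands the job in; it is judged then, once.
The state is a dict: "clock": time; "joints": joint angles; "qvel": joint speeds; "joint_torque": joint torques, N m; "eef_pos": TCP position; "orientation": TCP orientation; "ft_force": force on the tool from outside, world axes, zero at the start; "moment": the same for the moment, N m; "grip_width": opening from 0.0 (shut) to 1.0 (fully open); "grasp_force": force on a finger pad.
Only numpy, scipy, OpenCV 4.12 (cv2) and the standard library are available. Lean on these libraries where they do the work, as an engineer would, in place of code of your own. Each camera call takes 0.05 s, during which the arm holds its last target. There are 200 camera calls.

## Task

First slide the grow lamp's dimmer fader to the long mark. Then lift both nested covers together by the wooden knob from the saucer, lower them gently onto the seed pan so that the clear inner lid drops fully home in its mouth, and let go. Last, take the black outer lid by its collar, lift it alone straight up until its lower edge is clear above the knob, leaving the inner lid seated and undisturbed, and finish holding it still and level there above the pan; leave everything else on the bench where it is.

Things in the scene. Friction and masses are not known exactly. Their poses are not given: they have to be found in the camera images.
- dimmer (a joint): position of the grow lamp's dimmer fader along its track, in m: 0 at the dark end, 0.08 at the bright end; the long mark is at 0.050. It stays where it is left; about 1.5 N moves it
- dimmer_cap (a point): centre of the top of the fader's cap: a black block 24 mm across the track, 14 mm along it and 22 mm tall, with a white line over its middle; its top stands 25 mm above the dimmer's panel and clear space surrounds it. Its y axis points along the track to the bright end
- dimmer_mark (a point): the long mark: the one pair of long white lines (17 mm) across the track, among short ones, on the dimmer's panel; this point is on the track's centre line at panel height. Its y axis points along the track to the bright end
- dimmer_box: the dimmer: grey housing 80 x 150 x 34 mm with the fader's track lengthwise on top, fixed to the bench; origin under its centre, y along the track to the bright end
- seed_pan: round shallow grey plastic seed pan with compost and seedlings, 65 mm tall, rim 154 mm across outside, mouth 136 mm across, fixed to the bench; origin under its centre, z up
- saucer: white saucer 192 mm across, 14 mm tall, floor 4 mm thick, on which the pair of covers waits; fixed to the bench; origin under its centre. The saucer and the pan may lie either way round
- inner_lid: inner cover, a clear plastic lid, about 160 g, hidden under the outer one but for its knob. Origin at the centre of its underside, z up. From there: a slightly tapered spigot 130 mm across up to 10 mm, which drops into the pan's mouth; a flange 148 mm across from 10 to 14 mm, which then rests on the pan's rim (the origin then lies 55 mm above the pan's); a low dome to 32 mm; a pale wooden knob, a round upright post 22 mm in diameter, from 32 to 87 mm
- knob_top (a point): centre of the top of the inner cover's wooden knob, 87 mm above that cover's origin
- outer_lid: outer cover, a black lid (180 g) loose over the inner one (3 mm play), resting on its dome. Origin at the centre of its lower edge, z up, 12 mm above the inner cover's origin when nested. From there: skirt 160 mm across, flat top at 23 mm, round collar 50 mm across from 23 to 43 mm, with a 32 mm hole; the knob stands 32 mm out of it. The knob lifts both covers, the collar the outer one alone
- collar_top (a point): centre of the outer cover's collar at its upper edge, 43 mm above that cover's origin
- black_pot: big empty black plastic plant pot, 158 mm across the top, 130 mm tall; a bystander, origin under its centre
- small_pot: small empty terracotta pot, 88 mm across the top, 75 mm tall; a bystander, origin under its centre
- sanding_block: cork sanding block in a paper sleeve, 65 x 110 x 32 mm, lying flat; a bystander, origin under its centre
- twine: ball of garden twine, 72 mm across, 60 mm tall; a bystander, origin under its centre
- spray_bottle: white spray bottle with a black trigger head, 76 mm across, 183 mm tall; a bystander, origin under its centre
- trowel: hand trowel lying flat, 270 mm long with a wooden handle; a bystander, origin on its underside, below the middle
- wood_strips: stack of four wooden strips, about 300 x 93 x 40 mm; a bystander, origin under its centre

How it is judged:
By the outcome, as a careful person would: the job done as asked, in the order asked, and still so for the second after the job is handed in, while the arm keeps its last pose, push and grip.
It also fails if it takes over 70 s, if anything falls off the work surface, if the arm or the gripper's body presses on something with over 40 N, if the wrist force passes 120 N, or if a joint passes its speed limit or range.

## Working session

There is one attempt and no reset: what is moved stays moved. The work goes in short steps, Python scripts to look and compute and a tool call to move; the robot and the scene stay as the last step left them, time stands still between calls to the robot, and variables do not carry over. Pictures are saved under pics/ and viewed, at most 10 in all, crops included, and the job is handed in when it is done.

Besides the shell and the picture viewer there is one more tool, called after "Emit:" in YAML: its name, and indented under it one key for each argument. send_rows: Moves the arm, as the interface text tells. Its arguments: {"type":"object","properties":{"steps":{"type":"array"},"grip_force":{"type":"number"}},"required":["steps"]}

```bash
ls; mkdir -p pics
cat > h.py <<'E'
import numpy as np, cv2
from scipy.spatial.transform import Rotation as R
from station import bot
def cam(n):
    f=bot.grab_frame(n); f['R']=cv2.Rodrigues(np.array(f['rvec'],float))[0]; f['t']=np.array(f['tvec'],float).ravel(); f['K']=np.array(f['K']); f['n']=n
    return f
def save(f,name): cv2.imwrite('pics/'+name,f['img'][:,:,::-1])
def ray(f,u,v):
    K=f['K']; x=(u-K[0,2])/K[0,0]; y=(v-K[1,2])/K[1,1]
    if f['n']=='wrist':
        r=np.hypot(x,y); d=np.array([x/r*np.sin(r),y/r*np.sin(r),np.cos(r)]) if r>0 else np.array([0,0,1.])
    else: d=np.array([x,y,1.])
    return -f['R'].T@f['t'], f['R'].T@d
def onz(f,u,v,z):
    o,d=ray(f,u,v); return o+d*(z-o[2])/d[2]
def proj(f,p):
    c=f['R']@np.array(p)+f['t']; K=f['K']
    if f['n']=='wrist':
        s=np.hypot(c[0],c[1]); th=np.arctan2(s,c[2]); x,y=c[0]/s*th,c[1]/s*th
    else: x,y=c[0]/c[2],c[1]/c[2]
    return np.array([K[0,0]*x+K[0,2],K[1,1]*y+K[1,2]])
def tri(f,uv,g,uv2):
    o,d=ray(f,*uv);p,e=ray(g,*uv2); s=np.linalg.lstsq(np.c_[d,-e],p-o,rcond=None)[0]
    a,b=o+d*s[0],p+e*s[1]; return (a+b)/2,np.linalg.norm(a-b)
E
python3 - <<'E'
from h import *
t=cam('top');s=cam('side');w=cam('wrist')
for f in(t,s,w): save(f,'a_'+f['n']+'.png'); print(f['n'],f['K'].round(1).tolist(),(-f['R'].T@f['t']).round(3),f['R'].round(2).tolist())
st=bot.read_state(); print({k:np.round(v,3).tolist() for k,v in st.items()})
E
```

```text
pics
top [[440.4, 0.0, 323.0], [0.0, 440.4, 194.7], [0.0, 0.0, 1.0]] [ 0.417 -0.044  1.311] [[-0.0, -1.0, 0.02], [-0.99, 0.0, -0.11], [0.11, -0.02, -0.99]]
side [[398.1, 0.0, 323.6], [0.0, 398.1, 196.7], [0.0, 0.0, 1.0]] [0.392 0.904 0.633] [[-0.99, -0.15, -0.0], [-0.08, 0.49, -0.87], [0.13, -0.86, -0.5]]
wrist [[309.7, 0.0, 313.3], [0.0, 309.7, 201.7], [0.0, 0.0, 1.0]] [ 0.297 -0.496  0.373] [[0.41, -0.91, -0.0], [-0.88, -0.39, 0.27], [-0.25, -0.11, -0.96]]
{'clock': 0.15, 'joints': [-1.224, 0.307, 1.507, -0.0, 1.328, -0.074], 'qvel': [-0.001, -0.004, -0.004, 0.0, 0.0, 0.0], 'joint_torque': [0.001, -45.798, -25.222, -0.0, 0.009, 0.0], 'eef_pos': [0.235, -0.524, 0.195], 'orientation': [0.978, 0.209, -0.0, -0.001], 'ft_force': [-0.556, 0.133, -0.062], 'moment': [0.027, -0.0, 0.006], 'grasp_force': 0.0, 'grip_width': 0.999}
```

View pics/a_top.png

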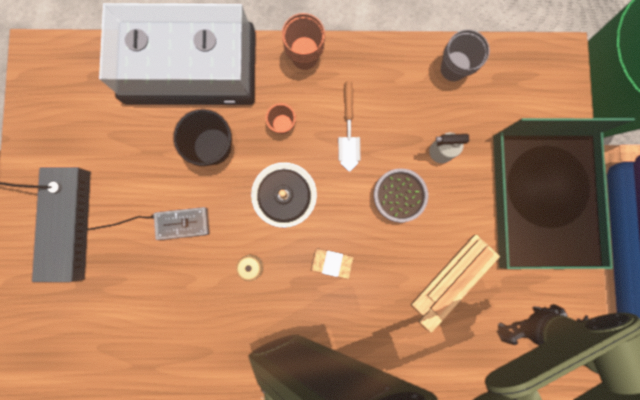

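View pics/a_side.png

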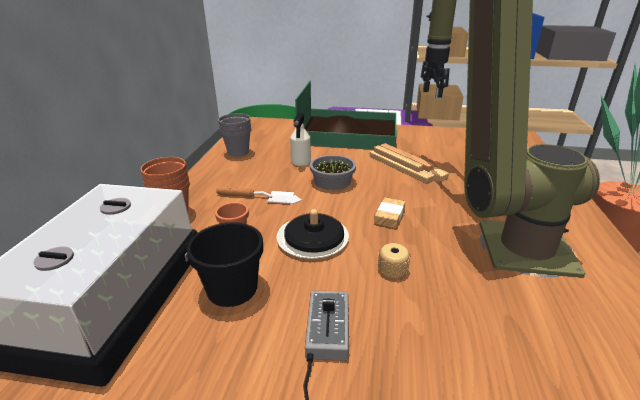

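The top view shows the dimmer at (181,223), the covers on the saucer at (283,194) and the seed pan at (401,196). The side view shows the knob top near (314,211) and the fader cap near (328,305).

Run:
```python
from h import *
t=cam('top');s=cam('side')
a=cv2.resize(t['img'][200:246,145:215],None,fx=8,fy=8,interpolation=cv2.INTER_CUBIC)[:, :560]
b=cv2.resize(s['img'][285:365,295:360],None,fx=5,fy=5,interpolation=cv2.INTER_CUBIC)
c=np.zeros((400,800,3),np.uint8);c[:368,:460]=a[:,60:520];c[:400,470:795]=b
cv2.imwrite('pics/b.png',c[:,:,::-1])
img=t['img'];hsv=cv2.cvtColor(img,cv2.COLOR_RGB2HSV)
m=((hsv[...,1]<45)&(hsv[...,2]>170)).astype(np.uint8); m[:,:240]=0;m[:,330:]=0;m[:150]=0;m[235:]=0
cs=max(cv2.findContours(m,0,1)[0],key=cv2.contourArea); e=cv2.fitEllipse(cs);print('saucer',e,onz(t,*e[0],.012), 'diam',np.linalg.norm(onz(t,e[0][0]-e[1][1]/2,e[0][1],.014)-onz(t,e[0][0]+e[1][1]/2,e[0][1],.014)))
m=((hsv[...,0]<22)&(hsv[...,1]>80)); m=(~m).astype(np.uint8); m[:,:365]=0;m[:,436:]=0;m[:165]=0;m[228:]=0
m[(hsv[...,1]>75)]=0
m=cv2.morphologyEx(m,cv2.MORPH_CLOSE,np.ones((5,5)))
cs=max(cv2.findContours(m,0,1)[0],key=cv2.contourArea); e=cv2.fitEllipse(cs);print('pan',e,onz(t,*e[0],.065),'diam',e[1][0]/440.4*1.246,e[1][1]/440.4*1.246)
m=((hsv[...,2]<70)).astype(np.uint8);m[:,:250]=0;m[:,316:]=0;m[:165]=0;m[228:]=0
m=cv2.morphologyEx(m,cv2.MORPH_CLOSE,np.ones((9,9)))
cs=max(cv2.findContours(m,0,1)[0],key=cv2.contourArea); e=cv2.fitEllipse(cs);print('outer',e,onz(t,*e[0],.03))
# knob: wood in both
m=((hsv[...,0]<25)&(hsv[...,1]>60)&(hsv[...,2]>110)).astype(np.uint8);m[:,:268]=0;m[:,300:]=0;m[:182]=0;m[208:]=0
print('knob px top',np.argwhere(m).mean(0)[::-1],m.sum(),onz(t,*np.argwhere(m).mean(0)[::-1],.091))
h2=cv2.cvtColor(s['img'],cv2.COLOR_RGB2HSV);m=((h2[...,0]<25)&(h2[...,1]>50)&(h2[...,2]>110)).astype(np.uint8);m[:,:304]=0;m[:,324:]=0;m[:203]=0;m[232:]=0
for r in range(203,232): 
  x=np.flatnonzero(m[r]); 
  if len(x): print(r,x.min(),x.max(),end='; ')
```

```text
saucer ((283.4833984375, 194.5260009765625), (63.524497985839844, 63.98015213012695), 66.25335693359375) [0.55530188 0.05208565 0.012     ] diam 0.1890731034946928
pan ((400.4456481933594, 195.0727996826172), (52.859920501708984, 53.51219177246094), 101.70450592041016) [ 0.54791845 -0.28526521  0.065     ] diam 0.1495537260334455 0.15139916200837042Traceback (most recent call last):
  File "<stdin>", line 16, in <module>
ValueError: max() iterable argument is empty
```

View pics/b.png

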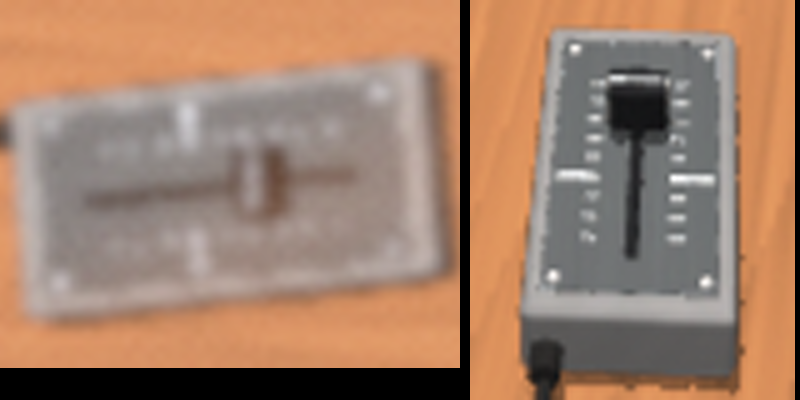

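The dimmer crop shows the cap's white line (top crop about (253,178)) on the -y side of the long mark (midpoint about (194,185)). The bright end therefore points to +y, and the cap has to move that way.

Run:
```python
from h import *
t=cam('top');s=cam('side')
print('mark top',onz(t,176.4,222.7,.034),'side',onz(s,327.5,320.1,.034),tri(t,(176.4,222.7),s,(327.5,320.1)))
uc=(145+(313.5)/8-.5,200+178.5/8-.5)
print('cap top',onz(t,*uc,.059),'side',onz(s,328.2,299.8,.059),tri(t,uc,s,(328.2,299.8)))
for l,(x,y) in dict(A=(189,120),B=(200,250)).items(): print(l,onz(t,145+(x+60.5)/8-.5,200+(y+.5)/8-.5,.034))
# knob
h2=cv2.cvtColor(s['img'],cv2.COLOR_RGB2HSV)
for r in range(205,232,2): print(r,s['img'][r,306:322].sum(1).tolist())
hsv=cv2.cvtColor(t['img'],cv2.COLOR_RGB2HSV)
print(t['img'][186:206,272:296].sum(2))
d=cv2.imread('pics/a_wrist.png')
```

```text
mark top [0.47144042 0.35816159 0.034     ] side [0.47115041 0.3552494  0.034     ] (array([0.47109187, 0.35739992, 0.03634452]), np.float64(0.0004981539711218125))
cap top [0.47285019 0.329865   0.059     ] side [0.47418932 0.32592898 0.059     ] (array([0.47323201, 0.32900143, 0.0620551 ]), np.float64(0.0010383575435410528))
A [0.49492173 0.36097815 0.034     ]
B [0.44812072 0.35550127 0.034     ]
205 [444, 445, 449, 458, 466, 475, 482, 485, 482, 475, 475, 477, 485, 488, 474, 461]
207 [439, 450, 460, 466, 474, 479, 478, 470, 471, 474, 477, 485, 489, 479, 465, 457]
209 [448, 458, 466, 471, 477, 504, 574, 598, 609, 558, 491, 487, 478, 461, 456, 462]
211 [457, 467, 470, 458, 488, 575, 624, 613, 604, 586, 554, 448, 458, 457, 459, 472]
213 [353, 343, 343, 266, 375, 452, 483, 487, 458, 444, 408, 320, 262, 282, 290, 346]
215 [120, 121, 118, 170, 264, 315, 321, 310, 309, 314, 302, 278, 152, 118, 116, 118]
217 [115, 123, 121, 147, 272, 312, 317, 304, 304, 311, 300, 273, 151, 115, 124, 118]
219 [119, 120, 98, 107, 271, 312, 316, 295, 304, 310, 296, 269, 117, 92, 115, 118]
221 [118, 134, 67, 
[... 1758 characters left out ...]
84 266 253 265 292 329 389 433 471 449 385 378 403 398 362 304 266
  222 228 266 300 306 301]
 [290 295 275 254 255 265 290 311 356 385 384 357 328 325 320 302 273 231
  221 243 280 307 311 315]
 [285 286 289 269 246 240 249 267 287 308 309 300 286 288 277 262 227 222
  251 270 298 310 312 314]
 [290 292 295 281 270 245 227 231 234 242 261 263 242 239 232 231 231 242
  277 298 309 310 308 307]
 [293 291 301 291 283 270 260 231 226 228 220 227 211 213 229 246 262 274
  301 311 311 311 312 312]
 [292 297 289 295 294 285 281 270 255 244 246 234 243 245 263 278 298 305
  307 311 312 311 308 312]
 [298 290 287 293 295 291 291 286 289 283 273 273 273 285 297 307 304 302
  310 311 313 316 308 308]]
```

Emit:
send_rows:
  steps:
    - {"tx":0.05,"ty":-0.036,"tz":-0.02,"wz":2}
    - {"tx":0.1,"ty":-0.073,"tz":-0.055,"wz":4}
    - {"tx":0.15,"ty":-0.11,"tz":-0.055,"wz":6}
    - {"tx":0.2,"ty":-0.146,"tz":-0.055,"wz":8.7}
    - {"tx":0.25,"ty":-0.183,"tz":-0.055,"wz":11}
    - {"tx":0.3,"ty":-0.219,"tz":-0.055,"wz":13}
    - {"tx":0.345,"ty":-0.256,"tz":-0.055,"wz":15.5}
    - {"tx":0.388,"ty":-0.292,"tz":-0.055,"wz":17.4}

```text
invalid input
```

```bash
cat >> h.py <<'E'
def go(p,yaw=None):
    s=bot.read_state(); M=R.from_quat(s['orientation']).as_matrix(); d=M.T@(np.array(p)-s['eef_pos'])
    y=np.degrees(np.arctan2(M[1,0],M[0,0])); print('t',round(s['clock'],2),'pos',np.round(s['eef_pos'],4),'tilt',M[:2,2].round(4),'yaw',y.round(2),'j6',round(s['joints'][5],2))
    print('tx,ty,tz',d.round(4),'wz',None if yaw is None else round(y-yaw,2),'F',np.round(s['ft_force'],1))
E
python3 -c "
from h import *
go([.4735,.329,.16],6.7)"
```

```text
t 0.35 pos [ 0.2348 -0.5247  0.195 ] tilt [-0.0002  0.0004] yaw 24.11 j6 -0.07
tx,ty,tz [ 0.5666 -0.6817  0.0353] wz 17.41 F [-0.1 -0.  -0.8]
```

Emit:
send_rows:
  steps:
    - {"tx":0.05,"ty":-0.036,"tz":-0.02,"wx":0,"wy":0,"wz":2,"grip":0.085}
    - {"tx":0.1,"ty":-0.073,"tz":-0.055,"wx":0,"wy":0,"wz":4,"grip":0.085}
    - {"tx":0.15,"ty":-0.11,"tz":-0.055,"wx":0,"wy":0,"wz":6,"grip":0.085}
    - {"tx":0.2,"ty":-0.146,"tz":-0.055,"wx":0,"wy":0,"wz":8.7,"grip":0.085}
    - {"tx":0.25,"ty":-0.183,"tz":-0.055,"wx":0,"wy":0,"wz":11,"grip":0.085}
    - {"tx":0.3,"ty":-0.219,"tz":-0.055,"wx":0,"wy":0,"wz":13,"grip":0.085}
    - {"tx":0.345,"ty":-0.256,"tz":-0.055,"wx":0,"wy":0,"wz":15.5,"grip":0.085}
    - {"tx":0.388,"ty":-0.292,"tz":-0.055,"wx":0,"wy":0,"wz":17.4,"grip":0.085}
  grip_force: 25

```text
clock: 1.35
eef_pos: [0.4706, -0.0979, 0.2505]
orientation: [0.998, 0.058, 0.0, 0.0]
ft_force: [0.5, -0.1, 0.9]
grip_width: 0.996
grasp_force: 0.0
```

```bash
python3 -c "
from h import *
go([.4735,.329,.16],6.7)"
```

```text
t 1.35 pos [ 0.4706 -0.0979  0.2505] tilt [ 0.001  -0.0003] yaw 6.66 j6 1.16
tx,ty,tz [ 0.0523 -0.4237  0.0903] wz -0.04 F [ 0.5 -0.1  0.9]
```

Emit:
send_rows:
  steps:
    - {"tx":0.007,"ty":-0.058,"tz":0,"wx":0,"wy":0,"wz":0,"grip":0.05}
    - {"tx":0.014,"ty":-0.116,"tz":0,"wx":0,"wy":0,"wz":0,"grip":0.05}
    - {"tx":0.021,"ty":-0.174,"tz":0.0,"wx":0,"wy":0,"wz":0,"grip":0.05}
    - {"tx":0.028,"ty":-0.23,"tz":0.01,"wx":0,"wy":0,"wz":0,"grip":0.05}
    - {"tx":0.036,"ty":-0.285,"tz":0.03,"wx":0,"wy":0,"wz":0,"grip":0.05}
    - {"tx":0.043,"ty":-0.338,"tz":0.05,"wx":0,"wy":0,"wz":0,"grip":0.05}
    - {"tx":0.048,"ty":-0.385,"tz":0.07,"wx":0,"wy":0,"wz":0,"grip":0.05}
    - {"tx":0.052,"ty":-0.424,"tz":0.09,"wx":0,"wy":0,"wz":0,"grip":0.05}

```text
clock: 2.35
eef_pos: [0.4717, 0.3294, 0.1596]
orientation: [0.998, 0.059, 0.0, -0.0]
ft_force: [0.0, 0.1, 0.7]
grip_width: 0.586
grasp_force: 0.0
```

```bash
python3 -c "
from h import *
go([.4735,.329,.04],6.7)
w=cam('wrist'); save(w,'c.png')
print(proj(w,[.4735,.329,.059]),proj(w,[.471,.3575,.034]))
o=cv2.resize(w['img'],(800,500)); cv2.imwrite('pics/c.png',o[:,:,::-1])"
```

```text
t 2.35 pos [0.4717 0.3294 0.1596] tilt [0.0005 0.0003] yaw 6.77 j6 1.99
tx,ty,tz [0.0017 0.0007 0.1196] wz 0.07 F [0.  0.1 0.7]
[314.40250589 188.18352892] [285.9885708  181.61510932]
```

View pics/c.png

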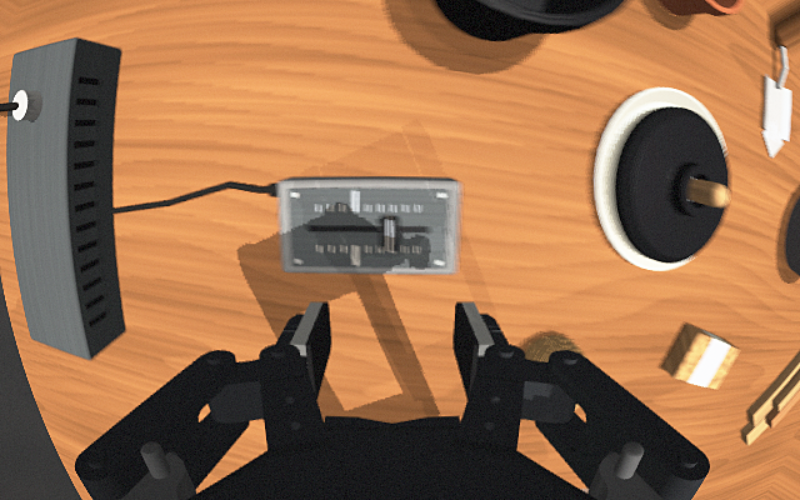

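The wrist view shows the cap line at about (391,234) and the long-mark lines at (355,203) and (356,254). The dimmer sits level in the picture, so the yaw matches. Both points are within 2 px of the prediction.

```bash
python3 -c "
from h import *
w=cam('wrist')
I=cv2.resize(w['img'][130:230,215:380],None,fx=4.8,fy=4.8,interpolation=cv2.INTER_CUBIC); cv2.imwrite('pics/d.png',I[:,:,::-1])
print('cap',onz(w,312.8,187,.059),'mark',onz(w,284.2,182.5,.034))
go([.4735,.329,.04],6.7)"
```

```text
cap [0.47347737 0.33483604 0.059     ] mark [0.46876547 0.36323469 0.034     ]
t 2.45 pos [0.4703 0.3304 0.1577] tilt [-0.0034 -0.0003] yaw 6.92 j6 1.99
tx,ty,tz [0.0034 0.0018 0.1177] wz 0.22 F [-0.6  0.2  0. ]
```

View pics/d.png

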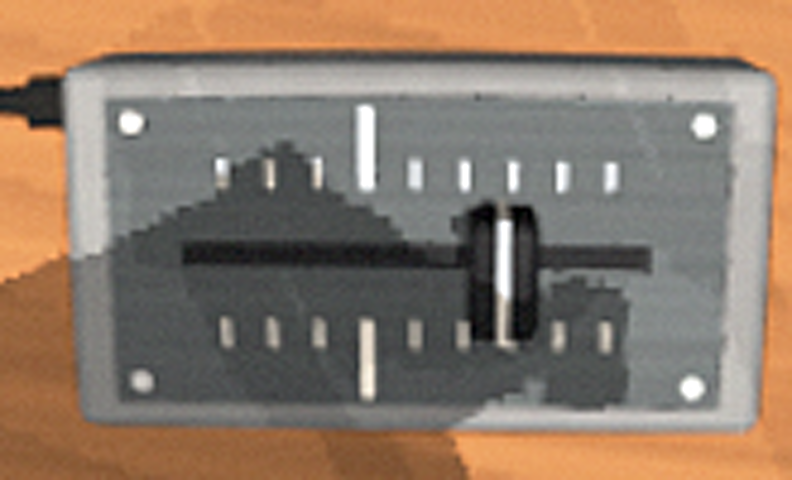

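The crop shows the cap line at (503,262) and the long mark at (366,252). Ticks are 48.6 px apart per 10 mm, so the cap reads about 0.022. The arm was still settling in the earlier frame, so I'll measure again at rest.

```bash
cat > dim.py <<'E'
from h import *
def dim():
    w=cam('wrist'); q=bot.read_state()
    g=w['img'].min(2).astype(int); 
    I=g[130:230,215:380]
    return w,q
w,q=dim(); print('qv',np.abs(q['qvel']).max(),q['eef_pos'],q['clock'])
hs=w['img']; m=((hs.min(2)>150)&(hs.max(2)-hs.min(2)<70)).astype(np.uint8); m[:140]=0;m[225:]=0;m[:,225:][:,150:]=0;m[:,:225]=0
n,l,st,c=cv2.connectedComponentsWithStats(m)
for i in range(1,n):
    if 3<st[i,4]<120: print(st[i].tolist(),c[i].round(1),onz(w,*c[i],.034).round(4),onz(w,*c[i],.059).round(4))
go([.4735,.329,.04],6.7)
E
python3 dim.py
```

```text
qv 0.04030641430080365 [0.47074134 0.32851207 0.15869322] 2.5
[286, 150, 5, 19, 84] [287.8 159.3] [0.4922 0.3588 0.034 ] [0.496  0.3571 0.059 ]
[236, 152, 6, 5, 23] [238.8 154.1] [0.4922 0.4085 0.034 ] [0.4961 0.4028 0.059 ]
[356, 153, 6, 6, 27] [358.3 155. ] [0.5051 0.2903 0.034 ] [0.5079 0.2943 0.059 ]
[257, 162, 2, 7, 13] [257.5 164.8] [0.4834 0.3885 0.034 ] [0.488  0.3844 0.059 ]
[267, 163, 2, 5, 9] [267.6 164.8] [0.4845 0.3784 0.034 ] [0.489  0.3751 0.059 ]
[277, 162, 2, 6, 10] [277.5 164.4] [0.4859 0.3685 0.034 ] [0.4903 0.366  0.059 ]
[297, 162, 3, 7, 19] [298.  165.3] [0.4874 0.3481 0.034 ] [0.4916 0.3474 0.059 ]
[307, 162, 3, 7, 19] [308.  165.3] [0.4885 0.3383 0.034 ] [0.4927 0.3384 0.059 ]
[317, 162, 3, 7, 20] [318.  165.2] [0.4899 0.3285 0.034 ] [0.4939 0.3293 0.059 ]
[327, 162, 3, 7, 20] [328.  165.2] [0.4911 0.3187 0.034 ] [0.4951 0.3203 0.059 ]
[337, 163, 4, 6, 19] [338.6 165.5] [0.4921 0.3083 0.034 ] [0.4959 0.3108 0.059 ]
[315, 175, 3, 26, 56] [316.1 185.4] [0.4692 0.3279 0.034 ] [0.475  0.3288 0.059 ]
[259, 196, 1, 5, 5] [259. 198.] [0.4492 0.3843 0.034 ] [0.4566 0.
[... 163 characters left out ...]
059 ]
[287, 196, 3, 16, 45] [288.1 203.4] [0.4471 0.354  0.034 ] [0.4547 0.3527 0.059 ]
[298, 196, 1, 6, 6] [298.  198.5] [0.4535 0.3444 0.034 ] [0.4606 0.344  0.059 ]
[308, 196, 1, 5, 5] [308. 198.] [0.4553 0.3344 0.034 ] [0.4622 0.3348 0.059 ]
[327, 197, 2, 3, 4] [327.8 197.8] [0.4579 0.3146 0.034 ] [0.4646 0.3166 0.059 ]
[337, 197, 2, 5, 10] [337.5 199. ] [0.4578 0.3046 0.034 ] [0.4645 0.3074 0.059 ]
[240, 207, 3, 3, 9] [241. 208.] [0.4361 0.4026 0.034 ] [0.4446 0.3973 0.059 ]
[353, 207, 6, 6, 24] [355.8 209.5] [0.449  0.2842 0.034 ] [0.4565 0.2887 0.059 ]
t 2.5 pos [0.4707 0.3285 0.1587] tilt [-0.0024 -0.0015] yaw 6.89 j6 1.99
tx,ty,tz [ 0.0031 -0.0003  0.1187] wz 0.19 F [-0.3 -0.5 -0.3]
```

Emit:
send_rows:
  steps:
    - {"tx":0.0035,"ty":0,"tz":0.03,"wx":0,"wy":0,"wz":0.5,"grip":0.05}
    - {"tx":0.0035,"ty":0,"tz":0.07,"wx":0,"wy":0,"wz":0.5,"grip":0.05}
    - {"tx":0.0035,"ty":0,"tz":0.1,"wx":0,"wy":0,"wz":0.5,"grip":0.05}
    - {"tx":0.0035,"ty":0,"tz":0.117,"wx":0,"wy":0,"wz":0.5,"grip":0.05}
    - {"tx":0.0035,"ty":0,"tz":0.118,"wx":0,"wy":0,"wz":0.5,"grip":0.05}
    - {"tx":0.0035,"ty":0,"tz":0.118,"wx":0,"wy":0,"wz":0.5,"grip":0.01}
    - {"tx":0.0035,"ty":0,"tz":0.118,"wx":0,"wy":0,"wz":0.5,"grip":0.01}
    - {"tx":0.0035,"ty":0,"tz":0.118,"wx":0,"wy":0,"wz":0.5,"grip":0.01}
  grip_force: 20

```text
clock: 3.5
eef_pos: [0.4759, 0.328, 0.0432]
orientation: [0.999, 0.054, 0.001, -0.0]
ft_force: [-0.1, -0.9, 0.9]
grip_width: 0.121
grasp_force: 0.0
```

Emit:
send_rows:
  steps:
    - {"tx":0,"ty":0,"tz":0,"wx":0,"wy":0,"wz":0,"grip":0.01}
    - {"tx":0,"ty":0,"tz":0,"wx":0,"wy":0,"wz":0,"grip":0.01}
    - {"tx":0,"ty":0,"tz":0,"wx":0,"wy":0,"wz":0,"grip":0.01}
    - {"tx":0,"ty":0,"tz":0,"wx":0,"wy":0,"wz":0,"grip":0.01}
    - {"tx":0,"ty":0,"tz":0,"wx":0,"wy":0,"wz":0,"grip":0.01}
    - {"tx":0,"ty":0,"tz":0,"wx":0,"wy":0,"wz":0,"grip":0.01}
    - {"tx":0,"ty":0,"tz":0,"wx":0,"wy":0,"wz":0,"grip":0.01}
    - {"tx":0,"ty":0,"tz":0,"wx":0,"wy":0,"wz":0,"grip":0.01}

```text
clock: 4.5
eef_pos: [0.4753, 0.3277, 0.0422]
orientation: [0.999, 0.054, -0.0, -0.0]
ft_force: [0.6, 0.1, -0.2]
grip_width: 0.112
grasp_force: 0.0
```

```bash
python3 -c "
from h import *
go([.4697,.3564,.04],6.2); print(bot.read_state()['grip_width']*.0854)"
```

```text
t 4.5 pos [0.4753 0.3277 0.0422] tilt [-0.0001  0.    ] yaw 6.21 j6 1.99
tx,ty,tz [-0.0025 -0.0291  0.0022] wz 0.01 F [ 0.6  0.1 -0.2]
0.009565034799997518
```

```bash
python3 -c "
from h import *
w=cam('wrist');s=cam('side')
a=cv2.resize(w['img'][130:330,215:415],(400,400)); b=cv2.resize(s['img'][250:370,270:390],(400,400),interpolation=cv2.INTER_CUBIC)
cv2.imwrite('pics/e.png',np.hstack([a,b])[:,:,::-1])"
```

```text
(no output)
```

View pics/e.png

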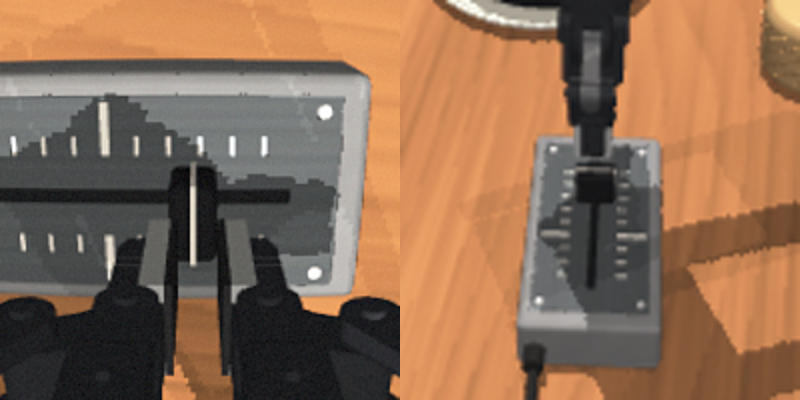

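The wrist crop shows the cap (170–215 px) between the two fingers and the fader unmoved. The side crop shows the fingertips at the cap. The fingers read 9.6 mm and feel no contact, so I'll check the geometry.

```bash
python3 -c "
from h import *
w=cam('wrist'); q=bot.read_state(); M=R.from_quat(q['orientation']).as_matrix(); p=np.array(q['eef_pos'])
f=lambda d:((proj(w,p+M@np.array(d))-[215,130])*2).round(0)
for n,d in dict(tcp=[0,0,0],L=[0,-.005,0],R=[0,.005,0],xp=[.011,0,0],grasp=[0,0,-.019],gf=[.011,0,-.019]).items(): print(n,f(d))
print('captop',((proj(w,[.4745,.3288,.059])-[215,130])*2).round())
u=(193/2+215,213/2+130);print(onz(w,*u,.059),p,q['grasp_force'],q['grip_width'])"
```

```text
tcp [197. 197.]
L [181. 197.]
R [213. 197.]
xp [197. 164.]
grasp [197. 222.]
gf [197. 185.]
captop [193. 221.]
[0.47688771 0.32911516 0.059     ] [0.47531271 0.327726   0.04220144] 0.0 0.11815210285256607
```

Emit:
send_rows:
  steps:
    - {"tx":0,"ty":0,"tz":0,"wx":0,"wy":0,"wz":0,"grip":0.0}
    - {"tx":0,"ty":0,"tz":0,"wx":0,"wy":0,"wz":0,"grip":0.0}
    - {"tx":0,"ty":0,"tz":0,"wx":0,"wy":0,"wz":0,"grip":0.0}
    - {"tx":0,"ty":0,"tz":0,"wx":0,"wy":0,"wz":0,"grip":0.0}
    - {"tx":0,"ty":0,"tz":0,"wx":0,"wy":0,"wz":0,"grip":0.0}
    - {"tx":0,"ty":0,"tz":0,"wx":0,"wy":0,"wz":0,"grip":0.0}
    - {"tx":0,"ty":0,"tz":0,"wx":0,"wy":0,"wz":0,"grip":0.0}
    - {"tx":0,"ty":0,"tz":0,"wx":0,"wy":0,"wz":0,"grip":0.0}

```text
clock: 5.65
eef_pos: [0.4753, 0.3277, 0.0422]
orientation: [0.999, 0.054, -0.0, 0.0]
ft_force: [0.4, 0.3, 0.4]
grip_width: -0.001
grasp_force: 0.0
```

```bash
python3 dim.py | egrep -v '^\[(2[2-7]|3[3-9])'
```

```text
qv 0.0019597251081343537 [0.47530773 0.327737   0.04218556] 5.7
[282, 198, 2, 10, 19] [282.5 202.3] [0.4878 0.3488 0.034 ] [0.4952 0.347  0.059 ]
[298, 198, 2, 10, 19] [298.5 202.3] [0.4889 0.3388 0.034 ] [0.4961 0.3383 0.059 ]
[313, 198, 4, 10, 30] [314.8 201.8] [0.4902 0.3287 0.034 ] [0.4973 0.3295 0.059 ]
[329, 198, 4, 11, 33] [330.9 202.8] [0.4907 0.3185 0.034 ] [0.4977 0.3207 0.059 ]
[310, 223, 3, 2, 5] [310.8 223.6] [0.4755 0.3296 0.034 ] [0.4846 0.3303 0.059 ]
t 5.7 pos [0.4753 0.3277 0.0422] tilt [-0. -0.] yaw 6.21 j6 1.99
tx,ty,tz [-0.0017 -0.0015  0.0022] wz -0.49 F [0.5 0.2 0.4]
```

```bash
python3 -c "
from h import *
w=cam('wrist');s=cam('side')
p=np.array(bot.read_state()['eef_pos']);print('tcp in side crop',(proj(s,p)-[270,210])*3.33,'wrist',(proj(w,p)-[215,130])*2)
a=cv2.resize(w['img'][130:330,215:415],(400,400)); b=cv2.resize(s['img'][210:330,270:390],(400,400),interpolation=cv2.INTER_CUBIC)
cv2.imwrite('pics/f.png',np.hstack([a,b])[:,:,::-1])"
```

```text
tcp in side crop [191.37114665 321.47798105] wrist [197.22164634 197.45665302]
```

View pics/f.png

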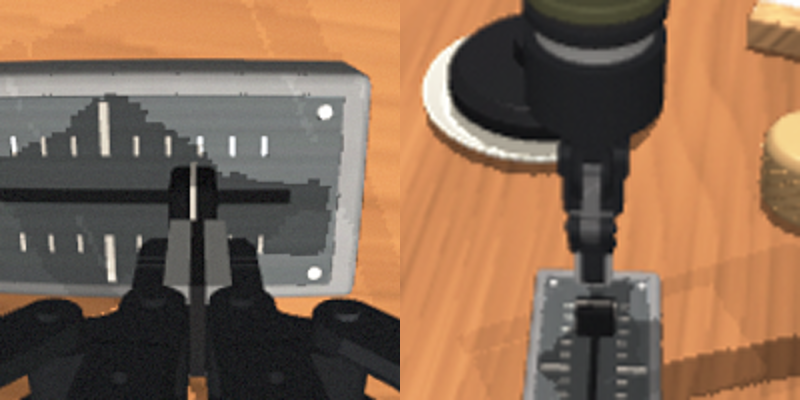

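The crop shows the fingers shut above the cap: their tips end at side crop (195,285), higher than the reported TCP projects (191,321). I'll triangulate the real tip.

```bash
python3 -c "
from h import *
w=cam('wrist');s=cam('side');print(tri(w,(313.5,241),s,(328.6,295.6)), onz(s,328.6,295.6,.06), onz(w,313.5,241,.06),onz(w,313.5,241,.07), bot.read_state()['eef_pos'])"
```

```text
(array([0.47577451, 0.32678673, 0.06890782]), np.float64(0.005621111229219631)) [0.47494408 0.31526792 0.06      ] [0.47467818 0.3277399  0.06      ] [0.47893931 0.32819883 0.07      ] [0.47532192 0.32775742 0.0422092 ]
```

Emit:
send_rows:
  steps:
    - {"tx":0,"ty":0,"tz":0,"wx":0,"wy":0,"wz":0,"grip":0.045}
    - {"tx":0,"ty":0,"tz":0,"wx":0,"wy":0,"wz":0,"grip":0.045}
    - {"tx":0,"ty":0,"tz":0,"wx":0,"wy":0,"wz":0,"grip":0.045}
    - {"tx":0,"ty":0,"tz":0,"wx":0,"wy":0,"wz":0,"grip":0.045}
    - {"tx":0,"ty":-0.0012,"tz":0.003,"wx":0,"wy":0,"wz":0,"grip":0.045}
    - {"tx":0,"ty":-0.0012,"tz":0.006,"wx":0,"wy":0,"wz":0,"grip":0.045}
    - {"tx":0,"ty":-0.0012,"tz":0.009,"wx":0,"wy":0,"wz":0,"grip":0.045}
    - {"tx":0,"ty":-0.0012,"tz":0.011,"wx":0,"wy":0,"wz":0,"grip":0.045}

```text
clock: 6.9
eef_pos: [0.475, 0.3288, 0.0309]
orientation: [0.999, 0.054, -0.0, 0.0]
ft_force: [0.5, 0.3, 0.0]
grip_width: 0.525
grasp_force: 0.0
```

Emit:
send_rows:
  steps:
    - {"tx":0,"ty":0,"tz":0.002,"wx":0,"wy":0,"wz":0,"grip":0.045}
    - {"tx":0,"ty":0,"tz":0.004,"wx":0,"wy":0,"wz":0,"grip":0.045}
    - {"tx":0,"ty":0,"tz":0.004,"wx":0,"wy":0,"wz":0,"grip":0.0}
    - {"tx":0,"ty":0,"tz":0.004,"wx":0,"wy":0,"wz":0,"grip":0.0}
    - {"tx":0,"ty":0,"tz":0.004,"wx":0,"wy":0,"wz":0,"grip":0.0}
    - {"tx":0,"ty":0,"tz":0.004,"wx":0,"wy":0,"wz":0,"grip":0.0}
    - {"tx":0,"ty":0,"tz":0.004,"wx":0,"wy":0,"wz":0,"grip":0.0}
    - {"tx":0,"ty":0,"tz":0.004,"wx":0,"wy":0,"wz":0,"grip":0.0}

```text
clock: 7.9
eef_pos: [0.4752, 0.329, 0.0272]
orientation: [0.999, 0.054, 0.0, -0.0]
ft_force: [0.2, -0.4, 0.5]
grip_width: 0.001
grasp_force: 0.0
```

```bash
python3 -c "
from h import *
go([.4697,.3564,.04],6.2); print(bot.read_state()['grip_width']*.0854)"
```

```text
t 7.9 pos [0.4752 0.329  0.0272] tilt [0. 0.] yaw 6.21 j6 1.99
tx,ty,tz [-0.0025 -0.0279 -0.0128] wz 0.01 F [ 0.2 -0.4  0.5]
6.426504533271014e-05
```

```bash
python3 -c "
from h import *
s=cam('side');w=cam('wrist')
a=cv2.imread('pics/a_side.png')[:,:,::-1].astype(int)
d=np.abs(s['img'].astype(int)-a).max(2)>40
for r in range(284,316): 
  x=np.flatnonzero(d[r,310:350])+310; print(r,(x.min(),x.max(),len(x)) if len(x) else '', end=' | ')
print(); p=np.array(bot.read_state()['eef_pos'])
for dz in (0,.02,.03,.04,.05): print(dz,proj(s,p+[0,0,dz]).round(1),proj(w,p+[0,0,dz]).round(1))
I=w['img']; 
for r in range(200,300,4): print(r,I[r,300:330:2].sum(1).tolist())
"
```

```text
284 (np.int64(319), np.int64(334), 16) | 285 (np.int64(319), np.int64(334), 16) | 286 (np.int64(319), np.int64(334), 16) | 287 (np.int64(320), np.int64(334), 15) | 288 (np.int64(320), np.int64(334), 15) | 289 (np.int64(320), np.int64(334), 15) | 290 (np.int64(320), np.int64(334), 15) | 291 (np.int64(320), np.int64(334), 15) | 292 (np.int64(321), np.int64(333), 13) | 293 (np.int64(323), np.int64(333), 10) | 294 (np.int64(324), np.int64(331), 8) | 295 (np.int64(324), np.int64(337), 10) | 296 (np.int64(324), np.int64(338), 13) | 297 (np.int64(324), np.int64(337), 10) | 298 (np.int64(324), np.int64(337), 12) | 299 (np.int64(323), np.int64(337), 5) | 300 (np.int64(323), np.int64(337), 13) | 301 (np.int64(323), np.int64(337), 8) | 302 (np.int64(335), np.int64(337), 3) | 303 (np.int64(335), np.int64(337), 3) | 304 (np.int64(335), np.int64(337), 3) | 305 (np.int64(335), np.int64(346), 7) | 306 (np.int64(335), np.int64(347), 10) | 307 (np.int64(335), np.int64(347), 12) | 308 (np.int64(319), np.int64(347), 15) | 309 (np.int64(319), np.int64(347), 14) | 310 (np.int64(319), np.int64(347), 16) | 
[... 1546 characters left out ...]
, 68, 99, 59, 266, 284, 302, 291, 301, 309]
264 [291, 297, 297, 286, 302, 113, 91, 78, 19, 272, 299, 301, 289, 305, 297]
268 [289, 296, 293, 307, 293, 112, 93, 67, 55, 272, 292, 296, 309, 293, 302]
272 [300, 341, 320, 309, 326, 93, 71, 78, 63, 246, 313, 327, 322, 312, 289]
276 [74, 68, 76, 342, 492, 180, 141, 106, 122, 384, 446, 136, 54, 66, 96]
280 [74, 70, 73, 28, 303, 170, 122, 138, 104, 316, 57, 86, 77, 94, 67]
284 [107, 74, 88, 64, 65, 110, 142, 123, 143, 80, 54, 67, 81, 75, 77]
288 [92, 101, 89, 101, 55, 132, 130, 136, 148, 79, 70, 93, 77, 60, 97]
292 [96, 71, 55, 73, 66, 133, 135, 143, 138, 101, 88, 69, 106, 70, 64]
296 [75, 90, 59, 64, 74, 146, 131, 110, 152, 75, 111, 65, 82, 79, 82]
```

```bash
python3 -c "
from h import *
s=cam('side');w=cam('wrist')
a=cv2.resize(w['img'][190:310,255:375],(400,400),interpolation=cv2.INTER_CUBIC); b=cv2.resize(s['img'][255:325,290:360],(400,400),interpolation=cv2.INTER_CUBIC)
cv2.imwrite('pics/g.png',np.hstack([a,b])[:,:,::-1])"
```

```text
(no output)
```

View pics/g.png

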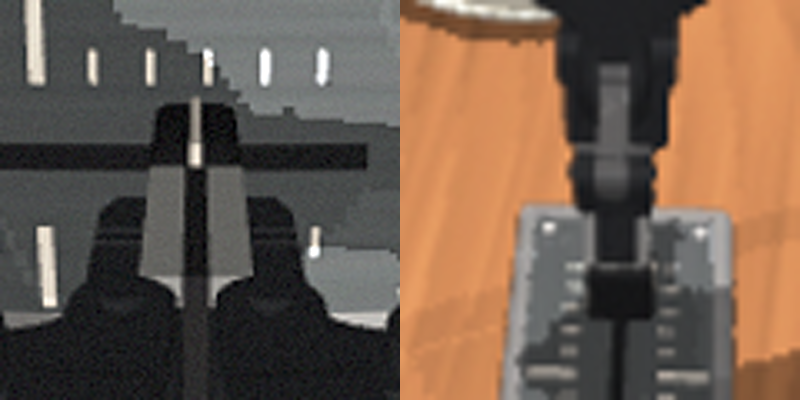

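The crop shows the shut fingers ending right over the cap top, at wrist crop y about 165, with no contact. The tips therefore sit about 30 mm behind the reported TCP, and I need to go deeper.

Emit:
send_rows:
  steps:
    - {"tx":0,"ty":0,"tz":0,"wx":0,"wy":0,"wz":0,"grip":0.045}
    - {"tx":0,"ty":0,"tz":0,"wx":0,"wy":0,"wz":0,"grip":0.045}
    - {"tx":0,"ty":0,"tz":0,"wx":0,"wy":0,"wz":0,"grip":0.045}
    - {"tx":0,"ty":0,"tz":0,"wx":0,"wy":0,"wz":0,"grip":0.045}
    - {"tx":0,"ty":0,"tz":0.003,"wx":0,"wy":0,"wz":0,"grip":0.045}
    - {"tx":0,"ty":0,"tz":0.006,"wx":0,"wy":0,"wz":0,"grip":0.045}
    - {"tx":0,"ty":0,"tz":0.009,"wx":0,"wy":0,"wz":0,"grip":0.045}
    - {"tx":0,"ty":0,"tz":0.011,"wx":0,"wy":0,"wz":0,"grip":0.045}

```text
clock: 9.1
eef_pos: [0.475, 0.3288, 0.0158]
orientation: [0.999, 0.054, -0.0, 0.0]
ft_force: [-0.8, -0.2, 0.2]
grip_width: 0.524
grasp_force: 0.0
```

Emit:
send_rows:
  steps:
    - {"tx":0,"ty":0,"tz":0.001,"wx":0,"wy":0,"wz":0,"grip":0.0}
    - {"tx":0,"ty":0,"tz":0.001,"wx":0,"wy":0,"wz":0,"grip":0.0}
    - {"tx":0,"ty":0,"tz":0.001,"wx":0,"wy":0,"wz":0,"grip":0.0}
    - {"tx":0,"ty":0,"tz":0.001,"wx":0,"wy":0,"wz":0,"grip":0.0}
    - {"tx":0,"ty":0,"tz":0.001,"wx":0,"wy":0,"wz":0,"grip":0.0}
    - {"tx":0,"ty":0,"tz":0.001,"wx":0,"wy":0,"wz":0,"grip":0.0}
    - {"tx":0,"ty":0,"tz":0.001,"wx":0,"wy":0,"wz":0,"grip":0.0}
    - {"tx":0,"ty":0,"tz":0.001,"wx":0,"wy":0,"wz":0,"grip":0.0}

```text
clock: 10.1
eef_pos: [0.4751, 0.3289, 0.0152]
orientation: [0.999, 0.054, -0.0, 0.0]
ft_force: [-0.0, 0.7, -0.8]
grip_width: 0.154
grasp_force: 22.8
```

Emit:
send_rows:
  steps:
    - {"tx":0,"ty":-0.004,"tz":0,"wx":0,"wy":0,"wz":0,"grip":0.0}
    - {"tx":0,"ty":-0.009,"tz":0,"wx":0,"wy":0,"wz":0,"grip":0.0}
    - {"tx":0,"ty":-0.014,"tz":0,"wx":0,"wy":0,"wz":0,"grip":0.0}
    - {"tx":0,"ty":-0.019,"tz":0,"wx":0,"wy":0,"wz":0,"grip":0.0}
    - {"tx":0,"ty":-0.024,"tz":0,"wx":0,"wy":0,"wz":0,"grip":0.0}
    - {"tx":0,"ty":-0.028,"tz":0,"wx":0,"wy":0,"wz":0,"grip":0.0}
    - {"tx":0,"ty":-0.028,"tz":0,"wx":0,"wy":0,"wz":0,"grip":0.0}
    - {"tx":0,"ty":-0.028,"tz":0,"wx":0,"wy":0,"wz":0,"grip":0.0}

```text
clock: 11.1
eef_pos: [0.4721, 0.3575, 0.0152]
orientation: [0.999, 0.054, 0.0, -0.001]
ft_force: [-1.7, 1.4, -2.1]
grip_width: 0.156
grasp_force: 22.8
```

```bash
sed -i 's/m\[:140\]=0;m\[225:\]=0/m[:150]=0;m[265:]=0/; s/<120/<250/' dim.py; python3 dim.py
```

```text
qv 0.005913528452697688 [0.47203889 0.35730283 0.01518786] 11.15
[312, 191, 6, 31, 172] [314.7 205.3] [0.4927 0.3591 0.034 ] [0.5001 0.36   0.059 ]
[225, 193, 4, 8, 28] [226.3 196.7] [0.4922 0.408  0.034 ] [0.4997 0.4012 0.059 ]
[259, 211, 2, 11, 21] [259.5 215.8] [0.4834 0.3887 0.034 ] [0.4922 0.3849 0.059 ]
[277, 211, 3, 11, 23] [277.8 216.1] [0.4844 0.3785 0.034 ] [0.4931 0.3764 0.059 ]
[295, 211, 3, 11, 31] [296.  216.3] [0.4853 0.3686 0.034 ] [0.4939 0.368  0.059 ]
[332, 211, 3, 11, 33] [333. 216.] [0.4877 0.3485 0.034 ] [0.4959 0.351  0.059 ]
[350, 210, 4, 12, 45] [351.5 215.9] [0.4889 0.3384 0.034 ] [0.4969 0.3425 0.059 ]
[368, 210, 4, 12, 41] [369.7 216.1] [0.4898 0.3283 0.034 ] [0.4977 0.334  0.059 ]
[312, 242, 3, 23, 68] [313.  253.2] [0.4643 0.3569 0.034 ] [0.4761 0.3582 0.059 ]
t 11.15 pos [0.472  0.3573 0.0152] tilt [-0.0001  0.0009] yaw 6.2 j6 2.04
tx,ty,tz [-0.0016  0.0283 -0.0248] wz -0.5 F [ 0.2  1.3 -2.7]
```

Emit:
send_rows:
  steps:
    - {"tx":0,"ty":0.0008,"tz":0,"wx":0,"wy":0,"wz":0,"grip":0.0}
    - {"tx":0,"ty":0.0008,"tz":0,"wx":0,"wy":0,"wz":0,"grip":0.0}
    - {"tx":0,"ty":0.0008,"tz":0,"wx":0,"wy":0,"wz":0,"grip":0.0}
    - {"tx":0,"ty":0.0008,"tz":0,"wx":0,"wy":0,"wz":0,"grip":0.03}
    - {"tx":0,"ty":0.0008,"tz":0,"wx":0,"wy":0,"wz":0,"grip":0.04}
    - {"tx":0,"ty":0.0008,"tz":0,"wx":0,"wy":0,"wz":0,"grip":0.045}
    - {"tx":0,"ty":0.0008,"tz":0,"wx":0,"wy":0,"wz":0,"grip":0.045}
    - {"tx":0,"ty":0.0008,"tz":-0.01,"wx":0,"wy":0,"wz":0,"grip":0.045}

```text
clock: 12.15
eef_pos: [0.4716, 0.3555, 0.0249]
orientation: [0.999, 0.054, -0.001, 0.001]
ft_force: [-0.6, -0.3, -0.2]
grip_width: 0.525
grasp_force: 0.0
```

Emit:
send_rows:
  steps:
    - {"tx":0,"ty":0,"tz":-0.04,"wx":0,"wy":0,"wz":0,"grip":0.05}
    - {"tx":0,"ty":0,"tz":-0.08,"wx":0,"wy":0,"wz":0,"grip":0.05}
    - {"tx":0,"ty":0,"tz":-0.12,"wx":0,"wy":0,"wz":0,"grip":0.05}
    - {"tx":0,"ty":0,"tz":-0.135,"wx":0,"wy":0,"wz":0,"grip":0.05}
    - {"tx":0,"ty":0,"tz":-0.135,"wx":0,"wy":0,"wz":0,"grip":0.05}
    - {"tx":0,"ty":0,"tz":-0.135,"wx":0,"wy":0,"wz":0,"grip":0.05}
    - {"tx":0,"ty":0,"tz":-0.135,"wx":0,"wy":0,"wz":0,"grip":0.05}
    - {"tx":0,"ty":0,"tz":-0.135,"wx":0,"wy":0,"wz":0,"grip":0.05}

```text
clock: 13.15
eef_pos: [0.4716, 0.3556, 0.1589]
orientation: [0.999, 0.054, -0.001, 0.001]
ft_force: [-0.2, 0.3, -1.0]
grip_width: 0.585
grasp_force: 0.0
```

```bash
sed -i 's/m\[:150\]=0;m\[265:\]=0/m[:140]=0;m[230:]=0/' dim.py; python3 dim.py
```

```text
qv 0.006416989893646526 [0.47183717 0.35572715 0.15918743] 13.2
[311, 155, 3, 18, 54] [312.  163.5] [0.4922 0.3593 0.034 ] [0.4961 0.3597 0.059 ]
[261, 157, 4, 5, 18] [262.5 158.8] [0.4919 0.4089 0.034 ] [0.4959 0.4051 0.059 ]
[281, 166, 3, 7, 15] [281.9 169. ] [0.4835 0.3886 0.034 ] [0.4882 0.3865 0.059 ]
[291, 166, 3, 7, 17] [291.8 169.4] [0.4842 0.3787 0.034 ] [0.4888 0.3775 0.059 ]
[301, 166, 3, 7, 19] [301.9 169. ] [0.4856 0.3687 0.034 ] [0.4901 0.3683 0.059 ]
[321, 166, 3, 7, 19] [322.1 169. ] [0.4878 0.3487 0.034 ] [0.4921 0.3499 0.059 ]
[331, 166, 3, 7, 17] [332.2 169.2] [0.4887 0.3387 0.034 ] [0.4929 0.3407 0.059 ]
[342, 166, 2, 7, 14] [342.5 169. ] [0.4901 0.3285 0.034 ] [0.4942 0.3314 0.059 ]
[351, 166, 3, 7, 16] [352.2 169.1] [0.4911 0.3188 0.034 ] [0.4951 0.3225 0.059 ]
[361, 166, 3, 7, 17] [361.9 169.1] [0.4923 0.309  0.034 ] [0.4962 0.3135 0.059 ]
[311, 178, 3, 38, 81] [312.3 198.5] [0.4564 0.3551 0.034 ] [0.4633 0.3558 0.059 ]
[350, 199, 3, 7, 18] [351.1 202.2] [0.4569 0.3152 0.034 ] [0.4637 0.3192 0.059 ]
[360, 199, 3, 7, 18] [360.8 201.9] [0.4583 0.3052 0.034 ] [0.465  0.3099 0.059 ]
[283, 200, 1, 6, 6] [283.  202.5] [0.449  0.3846 0.034 ] [0.4565 0.3828 0.059 ]
[331, 200, 2, 6, 8] [331.2 202. ] [0.4549 0.3355 0.034 ] [0.4619 0.3378 0.059 ]
[341, 200, 1, 6, 6] [341.  202.5] [0.4554 0.3255 0.034 ] [0.4624 0.3286 0.059 ]
[263, 211, 4, 4, 12] [264.5 212.5] [0.4361 0.403  0.034 ] [0.4446 0.3997 0.059 ]
[307, 217, 68, 5, 231] [338.6 219.1] [0.4373 0.3256 0.034 ] [0.4458 0.3287 0.059 ]
t 13.2 pos [0.4718 0.3557 0.1592] tilt [-0.0015 -0.001 ] yaw 6.21 j6 2.04
tx,ty,tz [-0.001   0.0267  0.1192] wz -0.49 F [ 0.1  0.8 -0.1]
```

```bash
python3 -c "
from h import *
s=cam('side');print(bot.read_state()['clock'])
# frame f: eef z .0422, body bottom edge row ~ 210+150/3.33
o,d=ray(s,325,210+150/3.33)
for y in (.365,.3277): k=(y-o[1])/d[1]; print('body edge',y,(o+k*d).round(3))
o,d=ray(s,328.6,295.6)
for y in (.335,.3277): k=(y-o[1])/d[1]; print('tip',y,(o+k*d).round(3))
w=cam('wrist')
# knob in wrist now?
print(proj(w,[.5553,.0521,.091]))
go([.54,.052,.19],6.2)
"
```

```text
13.25
body edge 0.365 [0.475 0.365 0.202]
body edge 0.3277 [0.48  0.328 0.172]
tip 0.335 [0.472 0.335 0.079]
tip 0.3277 [0.473 0.328 0.072]
[592.94644032 156.66262329]
t 13.3 pos [0.4721 0.3559 0.1597] tilt [-0.0008 -0.0005] yaw 6.21 j6 2.04
tx,ty,tz [ 0.0346  0.3094 -0.0302] wz 0.01 F [-0.1  1.5  0.3]
```

Emit:
send_rows:
  steps:
    - {"tx":0.003,"ty":0.035,"tz":0,"wx":0,"wy":0,"wz":0,"grip":0.06}
    - {"tx":0.007,"ty":0.08,"tz":-0.01,"wx":0,"wy":0,"wz":0,"grip":0.06}
    - {"tx":0.012,"ty":0.13,"tz":-0.01,"wx":0,"wy":0,"wz":0,"grip":0.06}
    - {"tx":0.017,"ty":0.18,"tz":-0.01,"wx":0,"wy":0,"wz":0,"grip":0.06}
    - {"tx":0.021,"ty":0.23,"tz":-0.01,"wx":0,"wy":0,"wz":0,"grip":0.06}
    - {"tx":0.026,"ty":0.275,"tz":-0.01,"wx":0,"wy":0,"wz":0,"grip":0.06}
    - {"tx":0.03,"ty":0.309,"tz":-0.01,"wx":0,"wy":0,"wz":0,"grip":0.06}
    - {"tx":0.03,"ty":0.309,"tz":-0.01,"wx":0,"wy":0,"wz":0,"grip":0.06}

```text
clock: 14.3
eef_pos: [0.5362, 0.0498, 0.1702]
orientation: [0.999, 0.052, 0.0, 0.0]
ft_force: [0.6, 0.9, -0.2]
grip_width: 0.704
grasp_force: 0.0
```

Run:
```python
from h import *
cam('wrist'); cam('wrist'); w=cam('wrist'); q=bot.read_state(); print(q['eef_pos'],np.abs(q['qvel']).max())
I=cv2.resize(w['img'][60:310,150:480],None,fx=2.2,fy=2.2); cv2.imwrite('pics/i.png',I[:,:,::-1])
h=cv2.cvtColor(w['img'],cv2.COLOR_RGB2HSV)
c0=proj(w,[.5553,.0521,.091]); print('pred knob',c0)
m=((h[...,0]<25)&(h[...,1]>50)&(h[...,2]>100)).astype(np.uint8); mm=np.zeros_like(m); u,v=c0.astype(int); mm[v-40:v+40,u-40:u+40]=1
n,l,st,c=cv2.connectedComponentsWithStats(m*mm)
for i in range(1,n):
    if st[i,4]>40: print('wood',st[i],c[i])
m=((h[...,1]<45)&(h[...,2]>150)).astype(np.uint8); n,l,st,c=cv2.connectedComponentsWithStats(m)
for i in range(1,n):
    if st[i,4]>800: print('white',st[i],c[i])
```

```text
[0.53525081 0.05258579 0.17011187] 0.0174335287081533
pred knob [316.15464246 173.26453905]
wood [306 154  25  34 682] [318.01173021 170.95601173]
white [ 465    4   47  119 3165] [487.62748815  73.03633491]
white [ 231   72  172  170 5733] [314.92203035 137.3992674 ]
white [ 536  151   74  113 1251] [568.45083933 205.16306954]
white [  48  179   86   61 1088] [ 96.05514706 207.15073529]
```

View pics/i.png

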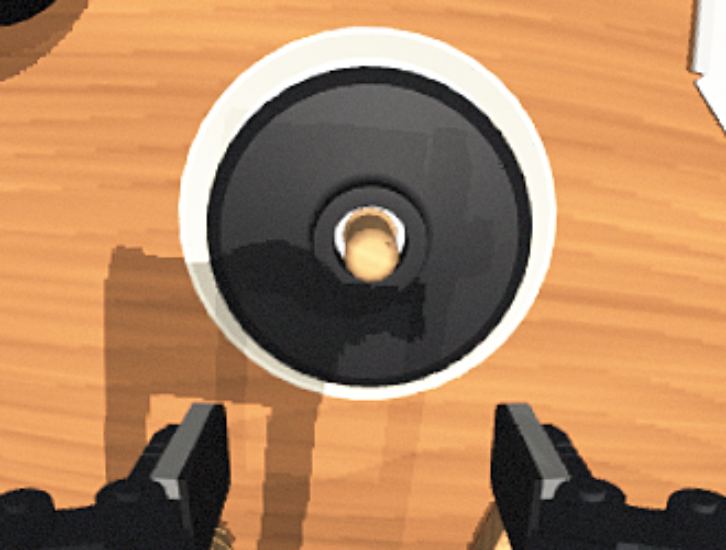

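The wrist crop shows the knob top centred at about (372,255), the collar at (371,237) and the skirt circle at (369,227), all inside the saucer.

Run:
```python
from h import *
w=cam('wrist')
k=onz(w,318.5,175.5,.091); print('knob',k,'diam',np.linalg.norm(onz(w,306,175.5,.091)-onz(w,331,175.5,.091)))
print('collar',onz(w,150+371/2.2,60+237/2.2,.059),'outer rim',onz(w,150+369/2.2,60+227/2.2,.025))
go([k[0],k[1],.1],6.2)
```

```text
knob [0.55344537 0.05047427 0.091     ] diam 0.02121962158089594
collar [0.5547496  0.05002283 0.059     ] outer rim [0.55379969 0.0503693  0.025     ]
t 14.5 pos [0.5352 0.0529 0.1702] tilt [-0.0003  0.0005] yaw 6.25 j6 1.48
tx,ty,tz [0.0179 0.0044 0.0702] wz 0.05 F [-0.3  0.7  0.2]
```

Emit:
send_rows:
  steps:
    - {"tx":0.018,"ty":0.0044,"tz":0,"wx":0,"wy":0,"wz":0,"grip":0.06}
    - {"tx":0.018,"ty":0.0044,"tz":0.025,"wx":0,"wy":0,"wz":0,"grip":0.06}
    - {"tx":0.018,"ty":0.0044,"tz":0.05,"wx":0,"wy":0,"wz":0,"grip":0.06}
    - {"tx":0.018,"ty":0.0044,"tz":0.075,"wx":0,"wy":0,"wz":0,"grip":0.06}
    - {"tx":0.018,"ty":0.0044,"tz":0.1,"wx":0,"wy":0,"wz":0,"grip":0.06}
    - {"tx":0.018,"ty":0.0044,"tz":0.12,"wx":0,"wy":0,"wz":0,"grip":0.06}
    - {"tx":0.018,"ty":0.0044,"tz":0.132,"wx":0,"wy":0,"wz":0,"grip":0.06}
    - {"tx":0.018,"ty":0.0044,"tz":0.132,"wx":0,"wy":0,"wz":0,"grip":0.06}

```text
clock: 15.5
eef_pos: [0.5539, 0.05, 0.0374]
orientation: [0.999, 0.055, -0.001, -0.0]
ft_force: [-0.4, -0.5, 0.5]
grip_width: 0.7
grasp_force: 0.0
```

Run:
```python
from h import *
w=cam('wrist'); go([.5535,.0505,.038],6.2)
# knob centre again, from close: wood row/col extents around expected
c0=proj(w,[.5535,.0505,.091]);print('pred',c0)
h=cv2.cvtColor(w['img'],cv2.COLOR_RGB2HSV);m=((h[...,0]<25)&(h[...,1]>50)&(h[...,2]>100)).astype(np.uint8); mm=np.zeros_like(m); u,v=c0.astype(int); mm[v-50:v+50,u-45:u+45]=1
n,l,st,c=cv2.connectedComponentsWithStats(m*mm)
for i in range(1,n):
    if st[i,4]>100: print('wood',st[i],c[i])
```

```text
t 15.55 pos [0.5544 0.0499 0.0381] tilt [ 0. -0.] yaw 6.24 j6 1.48
tx,ty,tz [-0.0009 -0.0007  0.0001] wz 0.04 F [-0.2 -0.  -0.3]
pred [312.40008132 271.25104415]
wood [ 292  221   45   67 2116] [313.28308129 256.34310019]
```

Emit:
send_rows:
  steps:
    - {"tx":0,"ty":0,"tz":0,"wx":0,"wy":0,"wz":0,"grip":0.0}
    - {"tx":0,"ty":0,"tz":0,"wx":0,"wy":0,"wz":0,"grip":0.0}
    - {"tx":0,"ty":0,"tz":0,"wx":0,"wy":0,"wz":0,"grip":0.0}
    - {"tx":0,"ty":0,"tz":0,"wx":0,"wy":0,"wz":0,"grip":0.0}
    - {"tx":0,"ty":0,"tz":0,"wx":0,"wy":0,"wz":0,"grip":0.0}
    - {"tx":0,"ty":0,"tz":0,"wx":0,"wy":0,"wz":0,"grip":0.0}
    - {"tx":0,"ty":0,"tz":0,"wx":0,"wy":0,"wz":0,"grip":0.0}
    - {"tx":0,"ty":0,"tz":0,"wx":0,"wy":0,"wz":0,"grip":0.0}
  grip_force: 60

```text
clock: 16.55
eef_pos: [0.5546, 0.0497, 0.0393]
orientation: [0.999, 0.054, 0.001, -0.0]
ft_force: [-0.9, -0.1, 5.5]
grip_width: 0.229
grasp_force: 58.6
```

Emit:
send_rows:
  steps:
    - {"tx":0,"ty":0,"tz":-0.005,"wx":0,"wy":0,"wz":0,"grip":0.0}
    - {"tx":0,"ty":0,"tz":-0.015,"wx":0,"wy":0,"wz":0,"grip":0.0}
    - {"tx":0,"ty":0,"tz":-0.03,"wx":0,"wy":0,"wz":0,"grip":0.0}
    - {"tx":0,"ty":0,"tz":-0.05,"wx":0,"wy":0,"wz":0,"grip":0.0}
    - {"tx":0,"ty":0,"tz":-0.075,"wx":0,"wy":0,"wz":0,"grip":0.0}
    - {"tx":0,"ty":0,"tz":-0.1,"wx":0,"wy":0,"wz":0,"grip":0.0}
    - {"tx":0,"ty":0,"tz":-0.12,"wx":0,"wy":0,"wz":0,"grip":0.0}
    - {"tx":0,"ty":0,"tz":-0.12,"wx":0,"wy":0,"wz":0,"grip":0.0}

```text
clock: 17.55
eef_pos: [0.5555, 0.0496, 0.1607]
orientation: [0.999, 0.054, 0.003, 0.0]
ft_force: [0.5, -0.5, -4.0]
grip_width: 0.228
grasp_force: 58.8
```

Run:
```python
from h import *
cam('wrist');w=cam('wrist');q=bot.read_state(); go([.548,-.2853,.158],6.2); print(q['grip_width'],q['grasp_force'],q['moment'])
t=cam('top');s=cam('side')
I=cv2.resize(w['img'],(560,350)); J=cv2.resize(s['img'][130:270,240:400],(240,210))
c=np.zeros((560,800,3),np.uint8);c[:350,:560]=I;c[:210,560:]=J
c[350:,:560]=cv2.resize(t['img'][150:255,230:510],(560,210))
c[210:420,560:]=cv2.resize(t['img'][150:230,365:445],(240,210))
cv2.imwrite('pics/j.png',c[:,:,::-1])
```

```text
t 17.65 pos [0.5535 0.0496 0.1582] tilt [-0.0001  0.    ] yaw 6.21 j6 1.48
tx,ty,tz [-4.170e-02  3.324e-01  2.000e-04] wz 0.01 F [ 0.5 -0.4 -5.1]
0.22518741762211059 58.791797161102295 [-0.00817099  0.01216254  0.01622414]
```

View pics/j.png

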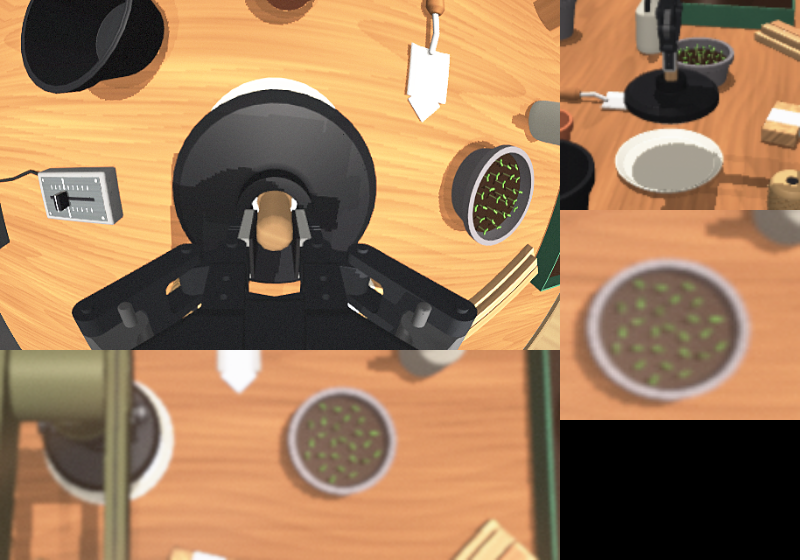

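The combined view shows both covers hanging level from the knob, the saucer empty, and the pan rim at about (500,195) in the wrist panel. I'll move nearer and measure the pan rim numerically.

Emit:
send_rows:
  steps:
    - {"tx":-0.002,"ty":0.012,"tz":0,"wx":0,"wy":0,"wz":0,"grip":0.0}
    - {"tx":-0.005,"ty":0.035,"tz":0,"wx":0,"wy":0,"wz":0,"grip":0.0}
    - {"tx":-0.009,"ty":0.065,"tz":0,"wx":0,"wy":0,"wz":0,"grip":0.0}
    - {"tx":-0.014,"ty":0.095,"tz":0,"wx":0,"wy":0,"wz":0,"grip":0.0}
    - {"tx":-0.018,"ty":0.125,"tz":0,"wx":0,"wy":0,"wz":0,"grip":0.0}
    - {"tx":-0.021,"ty":0.146,"tz":0,"wx":0,"wy":0,"wz":0,"grip":0.0}
    - {"tx":-0.023,"ty":0.158,"tz":0,"wx":0,"wy":0,"wz":0,"grip":0.0}
    - {"tx":-0.023,"ty":0.158,"tz":0,"wx":0,"wy":0,"wz":0,"grip":0.0}

```text
clock: 18.75
eef_pos: [0.548, -0.1105, 0.158]
orientation: [0.999, 0.053, -0.0, -0.0]
ft_force: [0.4, -0.2, -4.3]
grip_width: 0.227
grasp_force: 59.0
```

```bash
cat > pan.py <<'E'
from h import *
from scipy.optimize import least_squares
cam('wrist');w=cam('wrist');q=bot.read_state()
go([.548,-.2853,.158],6.2); print(np.abs(q['qvel']).max())
C=np.array([.548,-.2853])
for f in (w,cam('top'),cam('side')):
    img=f['img'].astype(int); c=C.copy()
    for it in range(3):
        P=[];Q=[]
        for a in np.radians(np.arange(0,360,4)):
            rs=np.arange(.055,.092,.0005); uv=np.array([proj(f,[c[0]+r*np.cos(a),c[1]+r*np.sin(a),.065]) for r in rs])
            if (uv<1).any() or (uv[:,0]>637).any() or (uv[:,1]>397).any(): continue
            px=np.array([cv2.getRectSubPix(f['img'],(1,1),(float(u),float(v)))[0,0] for u,v in uv]).astype(float)
            # rim: greyish light: low saturation & bright
            sc=px.max(1)-px.min(1); br=px.mean(1); ok=(sc<40)&(br>110)
            if ok.sum()>6:
                i=np.flatnonzero(ok); P.append([c[0]+rs[i].mean()*np.cos(a),c[1]+rs[i].mean()*np.sin(a)]); Q.append((i[0],i[-1]))
        P=np.array(P)
        r=least_squares(lambda p:np.hypot(P[:,0]-p[0],P[:,1]-p[1])-p[2],[c[0],c[1],.0725],loss='soft_l1',f_scale=.001); c=r.x[:2]
    print(f['n'],len(P),r.x.round(4),'resid',np.median(np.abs(r.fun)).round(5))
E
python3 pan.py
```

```text
t 18.85 pos [ 0.548  -0.1093  0.1581] tilt [-0.0003  0.0009] yaw 6.21 j6 1.19
tx,ty,tz [-1.90e-02  1.75e-01 -1.00e-04] wz 0.01 F [ 0.3 -0.4 -3.5]
0.011820768913493906
wrist 80 [ 0.5492 -0.2873  0.0723] resid 2e-05
top 90 [ 0.5489 -0.2866  0.0703] resid 0.00055
side 17 [ 0.5747 -0.2894  0.1003] resid 0.00055
```

Run:
```python
from h import *
w=cam('wrist');q=bot.read_state();p=np.array(q['eef_pos']);M=R.from_quat(q['orientation']).as_matrix()
h=cv2.cvtColor(w['img'],cv2.COLOR_RGB2HSV)
print('pred',proj(w,p+[0,0,.052]))
for r in range(236,300,3):
    row=h[r,285:345]; x=np.flatnonzero((row[:,0]<25)&(row[:,1]>50)&(row[:,2]>90))+285
    print(r,(x.min(),x.max(),len(x)) if len(x) else '',w['img'][r,[305,313,321]].sum(1))
for dx in (-.003,0,.003): print(dx,[proj(w,p+M@np.array([dx+e,0,-.052])).round(1) for e in (-.011,.011)], [proj(w,p+M@np.array([dx,e,-.052])).round(1) for e in (-.011,.011)])
```

```text
pred [313.57535727 268.64243646]
236 (np.int64(295), np.int64(332), 6) [199 195 185]
239 (np.int64(296), np.int64(311), 6) [191 196 186]
242 (np.int64(295), np.int64(314), 6) [193 206 192]
245 (np.int64(297), np.int64(314), 6) [199 209 187]
248 (np.int64(303), np.int64(323), 21) [234 260 252]
251 (np.int64(295), np.int64(328), 31) [252 279 258]
254 (np.int64(297), np.int64(331), 35) [275 283 296]
257 (np.int64(294), np.int64(332), 39) [286 307 308]
260 (np.int64(294), np.int64(332), 39) [302 303 296]
263 (np.int64(294), np.int64(332), 39) [329 308 311]
266 (np.int64(294), np.int64(333), 40) [340 304 308]
269 (np.int64(294), np.int64(333), 40) [336 332 304]
272 (np.int64(294), np.int64(333), 40) [315 322 336]
275 (np.int64(294), np.int64(331), 38) [310 319 333]
278 (np.int64(297), np.int64(329), 33) [311 313 310]
281 (np.int64(300), np.int64(327), 28) [285 321 299]
284 (np.int64(305), np.int64(322), 18) [246 295 286]
287  [73 24 30]
290  [51 71 61]
293  [58 41 79]
296  [61 59 95]
299  [74 44 83]
-0.003 [array([313.6, 293.9]), array([313.6, 253.1])] [array([290.1, 274.1]), array([337.2, 274.1])]
0 [array([313.6, 288.7]), array([313.6, 247.1])] [array([289.9, 268.5]), array([337.4, 268.5])]
0.003 [array([313.6, 283.4]), array([313.6, 241. ])] [array([289.7, 262.8]), array([337.6, 262.8])]
```

Run:
```python
from h import *
w=cam('wrist');q=bot.read_state();p=np.array(q['eef_pos']);M=R.from_quat(q['orientation']).as_matrix()
a=np.radians(np.arange(0,360,3))
for dz in (0.01,0,-.012,-.023,-.035,-.046):
    c=np.array([proj(w,p+M@np.array([.08*np.cos(t),.08*np.sin(t),-dz])) for t in a]); print(dz,c.min(0).round(1),c.max(0).round(1))
g=w['img'].max(2); h=cv2.cvtColor(w['img'],cv2.COLOR_RGB2HSV)
m=((g<100)|(h[...,1]<60)).astype(np.uint8)
for r in range(100,250,15):
    x=np.flatnonzero(m[r,150:480])+150; 
    runs=np.split(x,np.flatnonzero(np.diff(x)>3)+1); print(r,[(int(k[0]),int(k[-1])) for k in runs if len(k)>20])
```

```text
0.01 [184.3  94.4] [443.2 338.8]
0 [190.1  95.6] [437.3 330.1]
-0.012 [196.6  96.8] [430.9 320.2]
-0.023 [201.9  97.9] [425.6 311.9]
-0.035 [207.3  98.8] [420.2 303.4]
-0.046 [211.8  99.7] [415.7 296.2]
100 [(150, 232), (346, 369)]
115 [(150, 243), (258, 368)]
130 [(150, 390)]
145 [(150, 404), (450, 479)]
160 [(150, 415), (428, 471)]
175 [(150, 469)]
190 [(150, 479)]
205 [(150, 444), (448, 479)]
220 [(150, 436), (440, 479)]
235 [(164, 479)]
```

Run:
```python
from h import *
w=cam('wrist');s=cam('side');q=bot.read_state();p=np.array(q['eef_pos']);print(p,q['grasp_force'],q['grip_width'])
h=cv2.cvtColor(w['img'],cv2.COLOR_RGB2HSV)
for r in (260,266,272):
    row=h[r,280:350]; print(r,w['img'][r,286:342:2].sum(1).tolist())
for dz in (-.02,0,.02,.03,.04,.05,.06): print(dz,proj(s,p+[0,0,dz]).round(1))
u=int(proj(s,p)[0])
for r in range(140,200,2): print(r,s['img'][r,u-8:u+9:2].astype(int).sum(1).tolist())
```

```text
[ 0.54812975 -0.1092573   0.15825894] 59.041884541511536 0.23252831200785085
260 [181, 62, 65, 50, 264, 275, 274, 283, 288, 317, 308, 290, 312, 322, 305, 313, 306, 312, 307, 296, 297, 267, 235, 227, 138, 10, 57, 103]
266 [5, 77, 27, 0, 246, 297, 315, 339, 346, 333, 332, 324, 320, 316, 322, 305, 304, 307, 292, 303, 299, 286, 266, 251, 132, 45, 1, 36]
272 [58, 29, 45, 7, 227, 281, 306, 310, 318, 309, 306, 337, 314, 331, 339, 336, 332, 348, 339, 339, 324, 291, 284, 256, 135, 57, 35, 35]
-0.02 [324.8 167.2]
0 [324.8 160.8]
0.02 [324.8 154.3]
0.03 [324.8 151. ]
0.04 [324.8 147.7]
0.05 [324.8 144.3]
0.06 [324.8 140.9]
140 [174, 179, 178, 198, 93, 94, 340, 186, 184]
142 [175, 179, 177, 201, 116, 98, 342, 183, 181]
144 [178, 183, 178, 202, 101, 97, 340, 180, 181]
146 [262, 268, 246, 201, 145, 105, 340, 193, 188]
148 [455, 460, 448, 237, 92, 95, 343, 394, 403]
150 [460, 458, 440, 343, 324, 322, 355, 420, 422]
152 [253, 174, 162, 269, 307, 299, 282, 116, 145]
154 [105, 77, 56, 262, 299, 293, 279, 74, 64]
156 [94, 66, 64, 212, 291, 292, 211, 68, 64]
158 [94, 52, 60, 64, 59, 64, 59, 58, 58]
160 
[... 203 characters left out ...]
170 [106, 70, 61, 60, 63, 64, 71, 68, 71]
172 [94, 85, 95, 94, 92, 91, 87, 78, 80]
174 [108, 88, 93, 94, 92, 89, 80, 76, 76]
176 [71, 67, 78, 83, 91, 92, 82, 73, 68]
178 [62, 59, 66, 61, 63, 63, 61, 61, 64]
180 [196, 123, 76, 62, 67, 63, 65, 63, 117]
182 [189, 223, 232, 251, 253, 259, 251, 258, 232]
184 [183, 193, 198, 203, 208, 210, 212, 210, 211]
186 [230, 204, 198, 206, 205, 210, 211, 212, 211]
188 [236, 246, 249, 210, 208, 210, 209, 209, 209]
190 [409, 309, 263, 253, 249, 245, 244, 240, 232]
192 [450, 476, 454, 430, 301, 276, 269, 242, 258]
194 [465, 478, 465, 463, 460, 455, 451, 420, 398]
196 [454, 456, 433, 441, 431, 427, 432, 438, 434]
198 [451, 429, 428, 433, 414, 423, 414, 399, 406]
```

Emit:
send_rows:
  steps:
    - {"tx":-0.002,"ty":0.015,"tz":0,"wx":0,"wy":0,"wz":0,"grip":0.0}
    - {"tx":-0.005,"ty":0.045,"tz":0,"wx":0,"wy":0,"wz":0,"grip":0.0}
    - {"tx":-0.008,"ty":0.08,"tz":0,"wx":0,"wy":0,"wz":0,"grip":0.0}
    - {"tx":-0.012,"ty":0.115,"tz":0,"wx":0,"wy":0,"wz":0,"grip":0.0}
    - {"tx":-0.016,"ty":0.145,"tz":0,"wx":0,"wy":0,"wz":0,"grip":0.0}
    - {"tx":-0.018,"ty":0.165,"tz":0,"wx":0,"wy":0,"wz":0,"grip":0.0}
    - {"tx":-0.0188,"ty":0.1767,"tz":0,"wx":0,"wy":0,"wz":0,"grip":0.0}
    - {"tx":-0.0188,"ty":0.1767,"tz":0,"wx":0,"wy":0,"wz":0,"grip":0.0}
  grip_force: 80

```text
clock: 20.15
eef_pos: [0.5485, -0.2881, 0.1581]
orientation: [0.999, 0.054, 0.0, -0.0]
ft_force: [0.2, 0.4, -4.4]
grip_width: 0.222
grasp_force: 78.9
```

Run:
```python
from h import *
cam('wrist');cam('wrist');go([.5485,-.287,.0975],6.2)
```

```text
t 20.25 pos [ 0.5484 -0.2867  0.158 ] tilt [-0.0005  0.0011] yaw 6.23 j6 0.91
tx,ty,tz [0.0001 0.0004 0.0605] wz 0.03 F [-0.2  1.4 -4.1]
```

Emit:
send_rows:
  steps:
    - {"tx":0,"ty":0,"tz":0.008,"wx":0,"wy":0,"wz":0,"grip":0.0}
    - {"tx":0,"ty":0,"tz":0.02,"wx":0,"wy":0,"wz":0,"grip":0.0}
    - {"tx":0,"ty":0,"tz":0.032,"wx":0,"wy":0,"wz":0,"grip":0.0}
    - {"tx":0,"ty":0,"tz":0.042,"wx":0,"wy":0,"wz":0,"grip":0.0}
    - {"tx":0,"ty":0,"tz":0.05,"wx":0,"wy":0,"wz":0,"grip":0.0}
    - {"tx":0,"ty":0,"tz":0.053,"wx":0,"wy":0,"wz":0,"grip":0.0}
    - {"tx":0,"ty":0,"tz":0.054,"wx":0,"wy":0,"wz":0,"grip":0.0}
    - {"tx":0,"ty":0,"tz":0.054,"wx":0,"wy":0,"wz":0,"grip":0.0}

```text
clock: 21.25
eef_pos: [0.5488, -0.2879, 0.1045]
orientation: [0.999, 0.054, 0.0, 0.0]
ft_force: [0.2, -0.1, -3.3]
grip_width: 0.227
grasp_force: 78.9
```

Emit:
send_rows:
  steps:
    - {"tx":0,"ty":0,"tz":0.001,"wx":0,"wy":0,"wz":0,"grip":0.0}
    - {"tx":0,"ty":0,"tz":0.002,"wx":0,"wy":0,"wz":0,"grip":0.0}
    - {"tx":0,"ty":0,"tz":0.003,"wx":0,"wy":0,"wz":0,"grip":0.0}
    - {"tx":0,"ty":0,"tz":0.004,"wx":0,"wy":0,"wz":0,"grip":0.0}
    - {"tx":0,"ty":0,"tz":0.005,"wx":0,"wy":0,"wz":0,"grip":0.0}
    - {"tx":0,"ty":0,"tz":0.006,"wx":0,"wy":0,"wz":0,"grip":0.0}
    - {"tx":0,"ty":0,"tz":0.007,"wx":0,"wy":0,"wz":0,"grip":0.0}
    - {"tx":0,"ty":0,"tz":0.007,"wx":0,"wy":0,"wz":0,"grip":0.0}

```text
clock: 22.25
eef_pos: [0.5484, -0.2876, 0.0971]
orientation: [0.999, 0.054, -0.0, -0.0]
ft_force: [-0.3, -0.5, -4.1]
grip_width: 0.216
grasp_force: 78.9
```

Emit:
send_rows:
  steps:
    - {"tx":0,"ty":0,"tz":0.001,"wx":0,"wy":0,"wz":0,"grip":0.0}
    - {"tx":0,"ty":0,"tz":0.002,"wx":0,"wy":0,"wz":0,"grip":0.0}
    - {"tx":0,"ty":0,"tz":0.003,"wx":0,"wy":0,"wz":0,"grip":0.0}
    - {"tx":0,"ty":0,"tz":0.004,"wx":0,"wy":0,"wz":0,"grip":0.0}
    - {"tx":0,"ty":0,"tz":0.005,"wx":0,"wy":0,"wz":0,"grip":0.0}
    - {"tx":0,"ty":0,"tz":0.005,"wx":0,"wy":0,"wz":0,"grip":0.0}
    - {"tx":0,"ty":0,"tz":0.005,"wx":0,"wy":0,"wz":0,"grip":0.0}
    - {"tx":0,"ty":0,"tz":0.005,"wx":0,"wy":0,"wz":0,"grip":0.0}

```text
clock: 23.25
eef_pos: [0.5486, -0.2877, 0.0923]
orientation: [0.999, 0.054, 0.0, 0.0]
ft_force: [-0.1, 0.0, -4.4]
grip_width: 0.219
grasp_force: 78.9
```

```bash
python3 -c "
from h import *
go([.5485,-.287,.0895],6.2)"
```

```text
t 23.25 pos [ 0.5486 -0.2877  0.0923] tilt [ 0.0001 -0.0001] yaw 6.21 j6 0.91
tx,ty,tz [ 0.     -0.0007  0.0028] wz 0.01 F [-0.1  0.  -4.4]
```

Emit:
send_rows:
  steps:
    - {"tx":0,"ty":0,"tz":0.0005,"wx":0,"wy":0,"wz":0,"grip":0.0}
    - {"tx":0,"ty":0,"tz":0.001,"wx":0,"wy":0,"wz":0,"grip":0.0}
    - {"tx":0,"ty":0,"tz":0.0015,"wx":0,"wy":0,"wz":0,"grip":0.0}
    - {"tx":0,"ty":0,"tz":0.002,"wx":0,"wy":0,"wz":0,"grip":0.0}
    - {"tx":0,"ty":0,"tz":0.0025,"wx":0,"wy":0,"wz":0,"grip":0.0}
    - {"tx":0,"ty":0,"tz":0.0025,"wx":0,"wy":0,"wz":0,"grip":0.0}
    - {"tx":0,"ty":0,"tz":0.0025,"wx":0,"wy":0,"wz":0,"grip":0.0}
    - {"tx":0,"ty":0,"tz":0.0025,"wx":0,"wy":0,"wz":0,"grip":0.0}

```text
clock: 24.25
eef_pos: [0.5485, -0.2877, 0.0904]
orientation: [0.999, 0.054, 0.0, 0.0]
ft_force: [-3.6, 2.4, 6.1]
grip_width: 0.214
grasp_force: 79.9
```

```bash
python3 -c "
from h import *
go([.5485,-.287,.0895],6.2)"
```

```text
t 24.25 pos [ 0.5485 -0.2877  0.0904] tilt [ 0.0003 -0.0003] yaw 6.21 j6 0.91
tx,ty,tz [ 0.0001 -0.0007  0.0009] wz 0.01 F [-3.6  2.4  6.1]
```

Emit:
send_rows:
  steps:
    - {"tx":0,"ty":0,"tz":0,"wx":0,"wy":0,"wz":0,"grip":0.015}
    - {"tx":0,"ty":0,"tz":0,"wx":0,"wy":0,"wz":0,"grip":0.022}
    - {"tx":0,"ty":0,"tz":0,"wx":0,"wy":0,"wz":0,"grip":0.03}
    - {"tx":0,"ty":0,"tz":0,"wx":0,"wy":0,"wz":0,"grip":0.04}
    - {"tx":0,"ty":0,"tz":0,"wx":0,"wy":0,"wz":0,"grip":0.05}
    - {"tx":0,"ty":0,"tz":0,"wx":0,"wy":0,"wz":0,"grip":0.06}
    - {"tx":0,"ty":0,"tz":0,"wx":0,"wy":0,"wz":0,"grip":0.06}
    - {"tx":0,"ty":0,"tz":0,"wx":0,"wy":0,"wz":0,"grip":0.06}

```text
clock: 25.25
eef_pos: [0.5485, -0.2877, 0.0897]
orientation: [0.999, 0.054, 0.0, 0.0]
ft_force: [0.3, -0.8, 0.8]
grip_width: 0.701
grasp_force: 0.0
```

Emit:
send_rows:
  steps:
    - {"tx":0,"ty":0,"tz":-0.015,"wx":0,"wy":0,"wz":0,"grip":0.06}
    - {"tx":0,"ty":0,"tz":-0.04,"wx":0,"wy":0,"wz":0,"grip":0.06}
    - {"tx":0,"ty":0,"tz":-0.07,"wx":0,"wy":0,"wz":0,"grip":0.085}
    - {"tx":-0.01,"ty":0,"tz":-0.1,"wx":0,"wy":0,"wz":0,"grip":0.085}
    - {"tx":-0.02,"ty":0,"tz":-0.13,"wx":0,"wy":0,"wz":0,"grip":0.085}
    - {"tx":-0.02,"ty":0,"tz":-0.13,"wx":0,"wy":0,"wz":0,"grip":0.085}
    - {"tx":-0.02,"ty":0,"tz":-0.13,"wx":0,"wy":0,"wz":0,"grip":0.085}
    - {"tx":-0.02,"ty":0,"tz":-0.13,"wx":0,"wy":0,"wz":0,"grip":0.085}

```text
clock: 26.25
eef_pos: [0.5281, -0.2893, 0.2185]
orientation: [0.999, 0.054, -0.001, -0.001]
ft_force: [-0.5, -0.6, -0.9]
grip_width: 0.999
grasp_force: 0.0
```

Run:
```python
from h import *
w=cam('wrist'); go([.549,-.287,.12],6.2)
h=cv2.cvtColor(w['img'],cv2.COLOR_RGB2HSV)
c0=proj(w,[.549,-.287,.142]); print('pred knob',c0)
m=((h[...,0]<25)&(h[...,1]>50)&(h[...,2]>100)).astype(np.uint8); mm=np.zeros_like(m); u,v=c0.astype(int); mm[v-40:v+40,u-30:u+30]=1
n,l,st,c=cv2.connectedComponentsWithStats(m*mm)
for i in range(1,n):
    if st[i,4]>40: 
        x,y,ww,hh,_=st[i]; uc,vc=x+ww/2-.5,y+hh-ww/2-.5; print('wood',st[i],'top centre',onz(w,uc,vc,.142),'diam',np.linalg.norm(onz(w,x,vc,.142)-onz(w,x+ww-1,vc,.142)))
# outer-lid outline: dark region; fit ellipse on skirt
m=(w['img'].max(2)<105).astype(np.uint8); m=cv2.morphologyEx(m,cv2.MORPH_OPEN,np.ones((5,5)))
n,l=cv2.connectedComponents(m); uv=proj(w,[.60,-.287,.09]).astype(int); k=l[uv[1],uv[0]]; print(k,uv)
a=np.degrees
P={}
for z in (.078,.090):
  e=[]
  for t in np.radians(np.arange(-75,76,5)):   # far (+x) half
    rs=np.arange(.06,.1,.0004); q=np.array([proj(w,[.549+r*np.cos(t),-.287+r*np.sin(t),z]) for r in rs])
    val=np.array([cv2.getRectSubPix(w['img'],(1,1),(float(a_),float(b_)))[0,0].max() for a_,b_ in q]).astype(float)
    i=np.flatnonzero(val>120); 
    if len(i) and i[0]>5: e.append([.549+rs[i[0]]*np.cos(t),-.287+rs[i[0]]*np.sin(t)])
  e=np.array(e)
  from scipy.optimize import least_squares
  r=least_squares(lambda p:np.hypot(e[:,0]-p[0],e[:,1]-p[1])-p[2],[.549,-.287,.08],loss='soft_l1',f_scale=.0005); print(z,len(e),r.x.round(4),np.median(abs(r.fun)).round(5))
# side: skirt lower edge, columns
s=cam('side')
for yy in (-.367,-.287,-.207): pass
for zz in (.060,.067,.072,.078): print('side front edge pred',zz,proj(s,[.549,-.207,zz]).round(1))
u=int(proj(s,[.549,-.207,.067])[0])
for du in (-25,-12,0,12,25): print(u+du,s['img'][166:192,u+du].astype(int).sum(1).tolist())
```

```text
t 26.3 pos [ 0.5282 -0.2893  0.2184] tilt [-0.0021  0.0014] yaw 6.22 j6 0.89
tx,ty,tz [0.0211 0.0001 0.0983] wz 0.02 F [ 0.1 -0.1 -0.1]
pred knob [313.78068967 172.33740444]
wood [302 153  26  33 632] top centre [ 0.54892783 -0.2876139   0.142     ] diam 0.02094815327003414
7 [319 112]
0.078 31 [ 0.5462 -0.2867  0.0795] 0.00013
0.09 31 [ 0.548  -0.2866  0.0766] 0.0001
side front edge pred 0.06 [329.2 176.2]
side front edge pred 0.067 [329.3 174.2]
side front edge pred 0.072 [329.3 172.8]
side front edge pred 0.078 [329.3 171.1]
304 [292, 290, 293, 294, 293, 444, 470, 467, 460, 452, 448, 449, 448, 447, 451, 450, 452, 452, 446, 439, 432, 421, 425, 429, 430, 440]
317 [102, 85, 65, 56, 63, 191, 209, 218, 217, 227, 202, 193, 193, 192, 193, 191, 191, 191, 187, 191, 213, 234, 240, 249, 278, 438]
329 [126, 128, 126, 125, 79, 62, 59, 66, 219, 235, 233, 232, 213, 213, 214, 214, 216, 214, 214, 213, 213, 215, 215, 220, 246, 249]
341 [78, 83, 79, 81, 65, 63, 63, 109, 206, 225, 224, 230, 213, 209, 210, 209, 209, 209, 206, 206, 208, 206, 207, 230, 240, 242]
354 [52, 52, 54, 126, 174, 230, 318, 427, 449, 449, 452, 437, 317, 250, 245, 243, 243, 237, 236, 231, 232, 261, 271, 271, 271, 274]
```

Run:
```python
from h import *
w=cam('wrist');q=bot.read_state();p=np.array(q['eef_pos']);M=R.from_quat(q['orientation']).as_matrix()
for x in (.038,.0425):
    print(x,[(dz,proj(w,p+M@np.array([x,0,-dz]))[1].round(0)) for dz in (.06,.073,.09,.107,.12)])
print('tip edge',[(dz,proj(w,p+M@np.array([.011,0,-dz]))[1].round(0)) for dz in (.02,.03,.034,.04,.05)])
print('cam in tool',M.T@(-w['R'].T@w['t']-p))
go([.5478,-.287,.12],6.2)
k=onz(w,314.5,172.5,.142)
# collar ring: radial profile around expected collar centre at z=.110
c=np.array([.5485,-.287])
for t in range(0,360,30):
    rs=np.arange(.010,.034,.001); v=[int(w['img'][tuple(proj(w,[c[0]+r*np.cos(np.radians(t)),c[1]+r*np.sin(np.radians(t)),.11]).round().astype(int)[::-1])].astype(int).sum()) for r in rs]; print(t,v)
```

```text
0.038 [(0.06, np.float64(193.0)), (0.073, np.float64(202.0)), (0.09, np.float64(218.0)), (0.107, np.float64(240.0)), (0.12, np.float64(263.0))]
0.0425 [(0.06, np.float64(182.0)), (0.073, np.float64(190.0)), (0.09, np.float64(203.0)), (0.107, np.float64(223.0)), (0.12, np.float64(244.0))]
tip edge [(0.02, np.float64(223.0)), (0.03, np.float64(230.0)), (0.034, np.float64(232.0)), (0.04, np.float64(237.0)), (0.05, np.float64(245.0))]
cam in tool [ 6.84014107e-02 -3.35934010e-05 -1.78823166e-01]
t 26.4 pos [ 0.5283 -0.2894  0.2185] tilt [-0.0018  0.0012] yaw 6.22 j6 0.89
tx,ty,tz [ 0.0198 -0.0002  0.0985] wz 0.02 F [ 0.  -0.4 -0.1]
0 [265, 429, 510, 457, 387, 222, 177, 186, 184, 204, 202, 203, 231, 0, 37, 122, 119, 154, 200, 209, 232, 221, 227, 227]
30 [195, 423, 496, 516, 551, 162, 172, 190, 192, 190, 198, 201, 219, 135, 28, 62, 116, 116, 166, 202, 211, 201, 210, 206]
60 [247, 310, 407, 630, 705, 404, 177, 169, 169, 178, 187, 184, 187, 191, 119, 15, 83, 132, 175, 175, 195, 180, 181, 179]
90 [234, 387, 596, 691, 655, 707, 338, 94, 172, 184, 174, 157, 152, 167, 181, 64, 66, 105, 163, 151,
[... 271 characters left out ...]
60, 541, 503, 490, 392, 205, 126, 113, 118, 49, 89, 105, 83, 82, 71, 73, 82, 73, 84, 62]
210 [613, 588, 585, 571, 559, 528, 498, 359, 227, 155, 150, 155, 137, 137, 75, 94, 67, 78, 118, 90, 106, 68, 50, 77]
240 [544, 515, 468, 405, 295, 301, 106, 94, 187, 165, 142, 167, 167, 164, 157, 134, 148, 138, 159, 127, 146, 157, 146, 166]
270 [379, 219, 297, 638, 642, 0, 163, 178, 146, 174, 163, 170, 163, 187, 161, 80, 143, 172, 170, 155, 178, 182, 173, 166]
300 [221, 260, 332, 560, 684, 462, 108, 168, 187, 184, 190, 181, 204, 215, 107, 102, 133, 172, 204, 200, 199, 196, 176, 189]
330 [186, 509, 509, 431, 351, 187, 178, 175, 189, 175, 198, 211, 184, 111, 29, 110, 110, 162, 205, 218, 228, 222, 231, 220]
```

Emit:
send_rows:
  steps:
    - {"tx":0.0189,"ty":-0.0004,"tz":0.0,"wx":0,"wy":0,"wz":0,"grip":0.085}
    - {"tx":0.0189,"ty":-0.0004,"tz":0.03,"wx":0,"wy":0,"wz":0,"grip":0.085}
    - {"tx":0.0189,"ty":-0.0004,"tz":0.06,"wx":0,"wy":0,"wz":0,"grip":0.085}
    - {"tx":0.0189,"ty":-0.0004,"tz":0.09,"wx":0,"wy":0,"wz":0,"grip":0.085}
    - {"tx":0.0189,"ty":-0.0004,"tz":0.115,"wx":0,"wy":0,"wz":0,"grip":0.085}
    - {"tx":0.0189,"ty":-0.0004,"tz":0.135,"wx":0,"wy":0,"wz":0,"grip":0.085}
    - {"tx":0.0189,"ty":-0.0004,"tz":0.147,"wx":0,"wy":0,"wz":0,"grip":0.085}
    - {"tx":0.0189,"ty":-0.0004,"tz":0.147,"wx":0,"wy":0,"wz":0,"grip":0.085}
  grip_force: 40

```text
clock: 27.4
eef_pos: [0.5475, -0.2869, 0.0716]
orientation: [0.999, 0.054, -0.001, -0.001]
ft_force: [-0.4, -1.1, 1.1]
grip_width: 0.993
grasp_force: 0.0
```

Run:
```python
from h import *
cam('wrist');w=cam('wrist');go([.547,-.287,.055],6.2)
s=cam('side');p=np.array(bot.read_state()['eef_pos'])
print([(dz,proj(s,p+[0,.043,dz]).round(1)) for dz in (.03,.045,.06)])
c=np.array([.547,-.287])
for t in (0,30,60,90,270,300,330):
    rs=np.arange(.018,.034,.001); v=[int(w['img'][tuple(proj(w,[c[0]+r*np.cos(np.radians(t)),c[1]+r*np.sin(np.radians(t)),.11]).round().astype(int)[::-1])].astype(int).sum()) for r in rs]; print(t,v)
```

```text
t 27.5 pos [ 0.5483 -0.2876  0.0732] tilt [ 0.001  -0.0005] yaw 6.22 j6 0.91
tx,ty,tz [-0.0012 -0.0007  0.0182] wz 0.02 F [1.  0.4 1.1]
[(0.03, array([331.2, 158.7])), (0.045, array([331.3, 154.4])), (0.06, array([331.3, 150. ]))]
0 [59, 53, 65, 100, 127, 127, 132, 41, 9, 34, 51, 38, 59, 108, 155, 147, 137]
30 [69, 76, 52, 32, 76, 72, 61, 63, 69, 58, 52, 29, 81, 69, 48, 81, 137]
60 [68, 33, 50, 86, 64, 63, 74, 44, 42, 60, 43, 62, 76, 37, 54, 96, 88]
90 [41, 42, 68, 68, 50, 38, 72, 54, 49, 15, 70, 77, 46, 60, 55, 49, 62]
270 [45, 61, 67, 65, 16, 77, 44, 56, 78, 53, 78, 46, 38, 61, 83, 71, 60]
300 [45, 85, 56, 81, 72, 61, 40, 43, 62, 38, 82, 91, 65, 63, 62, 70, 120]
330 [85, 121, 114, 133, 125, 136, 136, 23, 53, 61, 61, 106, 103, 128, 121, 137, 125]
```

Emit:
send_rows:
  steps:
    - {"tx":-0.001,"ty":-0.0006,"tz":0.006,"wx":0,"wy":0,"wz":0,"grip":0.085}
    - {"tx":-0.001,"ty":-0.0006,"tz":0.012,"wx":0,"wy":0,"wz":0,"grip":0.085}
    - {"tx":-0.001,"ty":-0.0006,"tz":0.018,"wx":0,"wy":0,"wz":0,"grip":0.085}
    - {"tx":-0.001,"ty":-0.0006,"tz":0.018,"wx":0,"wy":0,"wz":0,"grip":0.07}
    - {"tx":-0.001,"ty":-0.0006,"tz":0.018,"wx":0,"wy":0,"wz":0,"grip":0.06}
    - {"tx":-0.001,"ty":-0.0006,"tz":0.018,"wx":0,"wy":0,"wz":0,"grip":0.055}
    - {"tx":-0.001,"ty":-0.0006,"tz":0.018,"wx":0,"wy":0,"wz":0,"grip":0.05}
    - {"tx":-0.001,"ty":-0.0006,"tz":0.018,"wx":0,"wy":0,"wz":0,"grip":0.04}

```text
clock: 28.55
eef_pos: [0.5465, -0.287, 0.0554]
orientation: [0.999, 0.054, 0.0, 0.0]
ft_force: [-0.8, 0.5, 4.9]
grip_width: 0.573
grasp_force: 40.9
```

Emit:
send_rows:
  steps:
    - {"tx":0,"ty":0,"tz":0,"wx":0,"wy":0,"wz":0,"grip":0.035}
    - {"tx":0,"ty":0,"tz":0,"wx":0,"wy":0,"wz":0,"grip":0.035}
    - {"tx":0,"ty":0,"tz":0,"wx":0,"wy":0,"wz":0,"grip":0.035}
    - {"tx":0,"ty":0,"tz":0,"wx":0,"wy":0,"wz":0,"grip":0.035}
    - {"tx":0,"ty":0,"tz":0,"wx":0,"wy":0,"wz":0,"grip":0.035}
    - {"tx":0,"ty":0,"tz":0,"wx":0,"wy":0,"wz":0,"grip":0.035}
    - {"tx":0,"ty":0,"tz":0,"wx":0,"wy":0,"wz":0,"grip":0.035}
    - {"tx":0,"ty":0,"tz":0,"wx":0,"wy":0,"wz":0,"grip":0.035}

```text
clock: 29.55
eef_pos: [0.5465, -0.287, 0.0554]
orientation: [0.999, 0.054, 0.0, 0.0]
ft_force: [-0.7, 0.6, 5.3]
grip_width: 0.574
grasp_force: 41.0
```

```bash
python3 -c "
from h import *
go([.547,-.287,.055],6.2)"
```

```text
t 29.55 pos [ 0.5465 -0.287   0.0554] tilt [ 0.0008 -0.0004] yaw 6.2 j6 0.91
tx,ty,tz [0.0005 0.     0.0004] wz 0.0 F [-0.7  0.6  5.3]
```

Emit:
send_rows:
  steps:
    - {"tx":0,"ty":0,"tz":0,"wx":0,"wy":0,"wz":0,"grip":0.03}
    - {"tx":0,"ty":0,"tz":-0.001,"wx":0,"wy":0,"wz":0,"grip":0.03}
    - {"tx":0,"ty":0,"tz":-0.003,"wx":0,"wy":0,"wz":0,"grip":0.03}
    - {"tx":0,"ty":0,"tz":-0.005,"wx":0,"wy":0,"wz":0,"grip":0.03}
    - {"tx":0,"ty":0,"tz":-0.008,"wx":0,"wy":0,"wz":0,"grip":0.03}
    - {"tx":0,"ty":0,"tz":-0.011,"wx":0,"wy":0,"wz":0,"grip":0.03}
    - {"tx":0,"ty":0,"tz":-0.014,"wx":0,"wy":0,"wz":0,"grip":0.03}
    - {"tx":0,"ty":0,"tz":-0.015,"wx":0,"wy":0,"wz":0,"grip":0.03}
  grip_force: 60

```text
clock: 30.55
eef_pos: [0.5465, -0.287, 0.0701]
orientation: [0.999, 0.054, 0.0, 0.0]
ft_force: [-0.4, -0.3, -2.5]
grip_width: 0.566
grasp_force: 62.0
```

```bash
python3 -c "
from h import *
cam('side');go([.547,-.287,.165],6.2);print(bot.read_state()['moment'],bot.read_state()['grip_width'])
s=cam('side')
for r in (317,329,341): print(s['img'][160:186,r].astype(int).sum(1).tolist())"
```

```text
t 30.6 pos [ 0.5465 -0.287   0.0701] tilt [ 0.0005 -0.0003] yaw 6.21 j6 0.91
tx,ty,tz [ 0.0005  0.0001 -0.0949] wz 0.01 F [-0.1  0.1 -1.3]
[-0.02590933  0.00652803 -0.05596736] 0.5688654552536218
[102, 102, 101, 83, 61, 58, 64, 514, 667, 674, 460, 286, 228, 219, 220, 229, 208, 198, 196, 195, 192, 195, 195, 194, 194, 193]
[66, 69, 97, 104, 105, 98, 70, 65, 63, 93, 620, 678, 640, 465, 292, 239, 238, 236, 215, 216, 218, 216, 218, 215, 218, 217]
[71, 73, 80, 80, 80, 83, 73, 60, 64, 304, 593, 675, 602, 408, 260, 230, 227, 231, 219, 211, 212, 212, 213, 209, 209, 209]
```

Emit:
send_rows:
  steps:
    - {"tx":0,"ty":0,"tz":-0.006,"wx":0,"wy":0,"wz":0,"grip":0.03}
    - {"tx":0,"ty":0,"tz":-0.016,"wx":0,"wy":0,"wz":0,"grip":0.03}
    - {"tx":0,"ty":0,"tz":-0.028,"wx":0,"wy":0,"wz":0,"grip":0.03}
    - {"tx":0,"ty":0,"tz":-0.042,"wx":0,"wy":0,"wz":0,"grip":0.03}
    - {"tx":0,"ty":0,"tz":-0.056,"wx":0,"wy":0,"wz":0,"grip":0.03}
    - {"tx":0,"ty":0,"tz":-0.07,"wx":0,"wy":0,"wz":0,"grip":0.03}
    - {"tx":0,"ty":0,"tz":-0.082,"wx":0,"wy":0,"wz":0,"grip":0.03}
    - {"tx":0,"ty":0,"tz":-0.09,"wx":0,"wy":0,"wz":0,"grip":0.03}

```text
clock: 31.65
eef_pos: [0.5466, -0.287, 0.1607]
orientation: [0.999, 0.054, 0.0, 0.0]
ft_force: [0.4, 0.5, -1.7]
grip_width: 0.567
grasp_force: 62.1
```

Emit:
send_rows:
  steps:
    - {"tx":0,"ty":0,"tz":0,"wx":0,"wy":0,"wz":0,"grip":0.03}
    - {"tx":0,"ty":0,"tz":0,"wx":0,"wy":0,"wz":0,"grip":0.03}
    - {"tx":0,"ty":0,"tz":0,"wx":0,"wy":0,"wz":0,"grip":0.03}
    - {"tx":0,"ty":0,"tz":0,"wx":0,"wy":0,"wz":0,"grip":0.03}
    - {"tx":0,"ty":0,"tz":0,"wx":0,"wy":0,"wz":0,"grip":0.03}
    - {"tx":0,"ty":0,"tz":0,"wx":0,"wy":0,"wz":0,"grip":0.03}
    - {"tx":0,"ty":0,"tz":0,"wx":0,"wy":0,"wz":0,"grip":0.03}
    - {"tx":0,"ty":0,"tz":0,"wx":0,"wy":0,"wz":0,"grip":0.03}

```text
clock: 32.65
eef_pos: [0.5463, -0.2869, 0.1597]
orientation: [0.999, 0.054, 0.0, 0.0]
ft_force: [-0.1, -0.3, -2.1]
grip_width: 0.561
grasp_force: 62.1
```

Run:
```python
from h import *
s=cam('side'); go([.547,-.287,.165],6.2)
q=bot.read_state(); print(np.abs(q['qvel']).max(),q['grasp_force'],q['grip_width'])
I=s['img'].astype(int)
kt=proj(s,[.549,-.2876,.142]);print('knob top pred',kt,'rim front',proj(s,[.549,-.21,.065]),'lid edge front pred',proj(s,[.547,-.207,.172]))
h=cv2.cvtColor(s['img'],cv2.COLOR_RGB2HSV); u=int(round(kt[0]))
for r in range(116,182,2): print(r,I[r,u-8:u+9:2].sum(1).tolist(),'hue',h[r,u].tolist())
# lid level: lower dark edge per column
for c in range(u-26,u+36,6):
    d=np.flatnonzero(I[90:160,c].sum(1)<160)+90; print(c,d.min() if len(d) else None,d.max() if len(d) else None,end=' | ')
```

```text
t 32.7 pos [ 0.5463 -0.2869  0.1598] tilt [ 0.0001 -0.    ] yaw 6.21 j6 0.91
tx,ty,tz [ 0.0007  0.0002 -0.0052] wz 0.01 F [ 1.   0.3 -1.7]
0.0018120314923839192 62.11523529142141 0.5652245855837256
knob top pred [332.96648639 142.33886002] rim front [329.38875993 174.37320973] lid edge front pred [330.13107928 143.16426112]
116 [174, 177, 149, 92, 92, 94, 90, 110, 113] hue [120, 16, 32]
118 [102, 100, 101, 333, 85, 86, 331, 111, 108] hue [110, 26, 30]
120 [107, 108, 73, 344, 97, 100, 349, 67, 98] hue [110, 23, 34]
122 [112, 62, 67, 345, 93, 101, 351, 70, 60] hue [120, 23, 33]
124 [109, 49, 61, 344, 100, 108, 292, 58, 50] hue [110, 22, 35]
126 [106, 53, 58, 344, 91, 92, 281, 56, 48] hue [130, 24, 32]
128 [81, 68, 62, 343, 331, 331, 251, 56, 62] hue [10, 7, 112]
130 [101, 64, 65, 69, 94, 92, 71, 67, 73] hue [60, 8, 32]
132 [82, 65, 67, 69, 67, 67, 71, 72, 69] hue [120, 11, 23]
134 [71, 60, 63, 70, 66, 65, 74, 71, 69] hue [105, 22, 23]
136 [90, 101, 106, 108, 111, 106, 99, 89, 82] hue [0, 0, 37]
138 [81, 94, 109, 106, 99, 100, 91, 83, 85] hue [0, 0, 33]
140 [60, 62, 62, 62, 62, 65, 63, 
[... 833 characters left out ...]
3, 229]
166 [649, 666, 655, 665, 672, 681, 650, 666, 663] hue [24, 11, 228]
168 [648, 649, 649, 650, 682, 674, 640, 647, 661] hue [24, 15, 233]
170 [627, 649, 664, 651, 677, 648, 645, 647, 630] hue [22, 16, 232]
172 [547, 609, 629, 692, 685, 672, 688, 613, 593] hue [60, 1, 229]
174 [243, 283, 286, 322, 319, 319, 307, 272, 257] hue [5, 14, 110]
176 [228, 232, 232, 232, 230, 232, 228, 228, 223] hue [173, 13, 79]
178 [220, 200, 212, 223, 227, 219, 209, 193, 212] hue [173, 13, 78]
180 [213, 211, 213, 212, 212, 212, 211, 210, 209] hue [173, 14, 73]
307 90 130 | 313 116 139 | 319 116 141 | 325 117 142 | 331 91 142 | 337 90 143 | 343 115 142 | 349 116 141 | 355 118 139 | 361 119 133 | 367 119 133 |
```

```bash
python3 -c "
from h import *
s=cam('side');print('knob base pred',proj(s,[.549,-.277,.087]),'flange front',proj(s,[.549,-.2136,.065]))
print(bot.close_job())"
```

```text
knob base pred [332.34678436 159.24583566] flange front [329.55074903 173.8662051 ]
the job is handed in; nothing more can be done
None
```

I set the fader to the long mark and seated the inner lid in the pan. The black outer lid is now held still and level, its lower edge about 29 mm above the knob, and the job is handed in (the judge's result was not shown).

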